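Scoop grinding balls into a drying tray and slide it onto the drying plate

TASK

Pick up the scoop by its upright handle and use it to move all four ceramic grinding balls from the long grey tub into the steel tray on the loading stand, never touching the balls with the gripper. Then stand the scoop upright on its cork pad again and let go of it. After that push the tray, without lifting it or letting it dip into the gap, across from the stand until it sits wholly on the drying plate and squarely in line with it; leave the bottle, jar and beaker alone.

Things in the scene. Friction and masses are not known exactly. Their poses are not given: they have to be found in the camera images.
- scoop_handle (a point): Steel scoop with an upright black handle: a post 22 x 22 mm, 125 mm tall from the scoop's flat underside. This point is on the post's axis, 105 mm above the underside, 20 mm below its top. Axes are the scoop's: x towards the open mouth, z up. Starts upright on the cork pad; about 150 g, balance point some 20 mm ahead of the post.
- scoop_lip (a point): Middle of the scoop's open front lip, at its underside: 85.5 mm ahead (+x) of the handle's axis. Same axes. The pan behind it is 75 mm long, 78 mm wide outside (y), all 2 mm thick, with walls 28 mm high at the back and both sides (the side walls start 15 mm behind the lip). All four balls fit in at once.
- pad: Fixed cork pad where the scoop belongs, 150 x 120 x 4 mm (own x, y, z); origin at the centre of its underside, on the table. To be home, the scoop stands flat on it with the handle's axis over the pad to within 75 mm in x and 50 mm in y of its centre.
- tub: Fixed long grey tub; origin on the table. Floor 4 mm thick. Inside 87 mm wide (y, -43.5 to 43.5), walls 4 mm thick, 46 mm high. Flat floor from x = -120 mm (upright end) to 95 mm, where a sloping end rises outwards at about 62 degrees to the rim at x = 117. Balls start between x = 0 and 90; the -x end is free for lowering the scoop in, mouth to +x. Its +x is near world +y. It and the pad may swap places.
- ball0_center (a point): Centre of one of four identical white ceramic balls, 22 mm in diameter, 22 g; starts in the tub, rolls freely.
- ball1_center (a point): Centre of one of four identical white ceramic balls, 22 mm in diameter, 22 g; starts in the tub, rolls freely.
- ball2_center (a point): Centre of one of four identical white ceramic balls, 22 mm in diameter, 22 g; starts in the tub, rolls freely.
- ball3_center (a point): Centre of one of four identical white ceramic balls, 22 mm in diameter, 22 g; starts in the tub, rolls freely.
- tray: Loose open steel tray, 110 x 150 x 30 mm outside (own x, y, z), walls and floor 3 mm, 200 to 420 g; origin at the centre of its underside. It stands on the loading stand, long side (y) along the line from stand to plate.
- stand: Fixed loading stand, aluminium, 150 x 170 mm (own x, y), flat top 55 mm above its origin at the centre of its foot. It and the plate stand side by side on a thin mat, in line along their own y, with an open gap of 30 to 60 mm between them; either may be on the robot's left.
- plate: Fixed drying plate (cold), a low grey box with a white ceramic top 150 x 200 mm (own x, y), its flat top 55 mm above its origin; origin at the centre of its foot. Same height and same direction as the stand; no rim or stop.
- bottle: Bystander: white bottle, 60 mm across, 130 mm tall; origin at the centre of its underside.
- jar: Bystander: amber jar, 56 mm across, 75 mm tall; origin at the centre of its underside.
- beaker: Bystander: beaker, 68 mm across, 80 mm tall; origin at the centre of its underside.
Not all that is in view belongs to the job. Leave any turquoise look-alike of the stand alone.

How it is judged (in metres and radians):
On the way, in this order (a step that is already met when the one before it is completed fails the run):
1. the scoop is lifted off its pad (height (world z) of scoop_handle above 0.14 m), for 0.1 s.
2. all four balls are in the tray while it is still on the loading stand (x of ball0_center in the frame of tray between -0.05 and 0.05 m and y of ball0_center in the frame of tray between -0.07 and 0.07 m and z of ball0_center in the frame of tray between 0 and 0.06 m and x of ball1_center in the frame of tray between -0.05 and 0.05 m and y of ball1_center in the frame of tray between -0.07 and 0.07 m and z of ball1_center in the frame of tray between 0 and 0.06 m and x of ball2_center in the frame of tray between -0.05 and 0.05 m and y of ball2_center in the frame of tray between -0.07 and 0.07 m and z of ball2_center in the frame of tray between 0 and 0.06 m and x of ball3_center in the frame of tray between -0.05 and 0.05 m and y of ball3_center in the frame of tray between -0.07 and 0.07 m and z of ball3_center in the frame of tray between 0 and 0.06 m and horizontal distance between tray and stand below 0.05 m), for 0.2 s.
3. the scoop stands on its pad again, let go (x of scoop_handle in the frame of pad between -0.075 and 0.075 m and y of scoop_handle in the frame of pad between -0.05 and 0.05 m and height (world z) of scoop_handle between 0.104 and 0.114 m and angle between scoop_handle's own z axis and vertical below 0.08 rad and contact force between the fingers and scoop below 0.05 N and horizontal distance between tray and stand below 0.05 m), for 0.2 s.
At the end, for the whole second after the job is handed in: All four balls in the tray; tray level and at rest on the plate, its centre within 25 mm across and 32 mm along the push of the plate's centre, in line within 0.2 rad; scoop upright on its pad, released (x of ball0_center in the frame of tray between -0.05 and 0.05 m and y of ball0_center in the frame of tray between -0.07 and 0.07 m and z of ball0_center in the frame of tray between 0 and 0.06 m and x of ball1_center in the frame of tray between -0.05 and 0.05 m and y of ball1_center in the frame of tray between -0.07 and 0.07 m and z of ball1_center in the frame of tray between 0 and 0.06 m and x of ball2_center in the frame of tray between -0.05 and 0.05 m and y of ball2_center in the frame of tray between -0.07 and 0.07 m and z of ball2_center in the frame of tray between 0 and 0.06 m and x of ball3_center in the frame of tray between -0.05 and 0.05 m and y of ball3_center in the frame of tray between -0.07 and 0.07 m and z of ball3_center in the frame of tray between 0 and 0.06 m and x of scoop_handle in the frame of pad between -0.075 and 0.075 m and y of scoop_handle in the frame of pad between -0.05 and 0.05 m and height (world z) of scoop_handle between 0.104 and 0.114 m and angle between scoop_handle's own z axis and vertical below 0.08 rad and x of tray in the frame of plate between -0.025 and 0.025 m and y of tray in the frame of plate between -0.032 and 0.032 m and z of tray in the frame of plate between 0.051 and 0.059 m and angle between tray's own z axis and vertical below 0.05 rad and angle between the y axis of tray and the y axis of plate, either way round below 0.2 rad and linear speed of tray below 0.02 m/s); the robot touches nothing.
It fails at once if the gripper touches a ball (contact force between the fingers and ball0 above 0.3 N or contact force between the fingers and ball1 above 0.3 N or contact force between the fingers and ball2 above 0.3 N or contact force between the fingers and ball3 above 0.3 N).
It fails at once if the tray is lifted, or dips into the gap (height (world z) of tray above 0.075 m or height (world z) of tray below 0.043 m or angle between tray's own z axis and vertical above 0.12 rad).
It fails at once if bottle, jar or beaker is moved by more than 30 mm or tipped (distance of any of bottle, jar, beaker from where it was at the start of the episode above 0.03 m or angle between any of bottle, jar, beaker's own z axis and vertical above 0.3 rad).
It also fails if it takes over 72 s, if anything falls off the work surface, if the arm or the gripper's body presses on something with over 40 N, if the wrist force passes 120 N, or if a joint passes its speed limit or range.

ROBOT

A 6-joint arm with a two-finger parallel gripper is mounted at the origin on the work surface. World frame = base frame: x ahead of the robot, y to its left, z up, the work surface at z = 0. Lengths are in mm, angles in rad, forces in N, time in s.
With the tool pointing down it reaches from about 300 to 750 mm from the base axis. Payload 8.5 kg.
Tool frame: the origin (TCP) lies at the very end of the fingers, on their centre line; the grasp point (between the pads) lies 19 mm behind it; z points along the fingers, x is the direction in which the jaws open and shut, and the axes are right-handed (so a half turn about z gives the same grasp; the last joint's range is limited). The gripper opens to 88 mm and grips with 3 to 60 N. Pads are 18 mm wide; open, the fingers measure 123 mm over their backs; the gripper's body (75 mm by 187 mm) begins 45 mm behind the grasp point.
Start: joints at [1.062, 0.381, 1.297, -0, 1.464, -0.215], TCP at [159.267, 526.417, 238.748] pointing down, gripper open.
Joint ranges: [-3.11, 3.11], [-0.89, 2.33], [0.22, 2.48], [-1.42, 4.56], [0.17, 2.85], [-2.88, 2.88]. Speed limits (rad/s): [2.39, 2.39, 3.14, 3.14, 3.14, 3.14].

INTERFACE

Orientations are given as [roll, pitch, yaw] about the fixed x, y, z axes, in that order (R = Rz(yaw) Ry(pitch) Rx(roll)).
In Python, from workcell import manip gives the robot as it stands.
- The arm moves only by the tool send_rows, never from a script. Its argument "motion" is a list of rows, each an object of numbers: "dx", "dy", "dz": the shift along the tool's x, y, z in mm; "roll": the turn about the tool's z in rad; "gripper": the opening, from 0 (shut) to 1 (fully open). In form: [{"dx": .., "dy": .., "dz": .., "roll": .., "gripper": ..}, ...]. A call has exactly 8 rows; each row is the pose to reach, as a shift and turn from the pose commanded when the call began, along the tool's axes at that moment; what a row does not reach only later rows make up. A row lasts 1/12 s, in which the tool goes at most 41.7 mm and 7.16 degrees, less where a joint would pass 70% of its speed; a pose out of reach is approached as far as the arm can. A call with a gripper value outside its range is refused whole. The fingers move at their own pace and stop on an object; "newtons" is the grip in N (left out, the last holds). Time passes only in rows, so rows that repeat a pose let the fingers close, or fill a call up. It gives the time, the measured TCP pose, the force and the opening at its end, in the units of the state.
- manip.read_state(): the state, without advancing time (a new reading comes with each control period).
- manip.read_camera(name): name is "scene" or "top" or "wrist"; returns a dict with "frame" (384x512x3 uint8, blue, green, red), "range_z" (384x512 float32, mm along the optical axis (not along the pixel's ray), 0 where there is no reading), "fx", "fy", "cx", "cy" (pixels), "world_from_camera" (4x4, takes a point from camera to world coordinates). Camera axes: x right, y down, z forward; pixel columns grow to the right and rows downward; lengths in mm; the calibration is good to about 2 mm. A picture is of the moment at which its call begins.
- manip.hand_in(): hands the job in, once; it reports no verdict.
The state is a dict: "clock": time; "q": joint angles; "qvel": joint speeds; "tau": joint torques, N m; "tool_pos": TCP position; "ee_rot": TCP orientation; "wrist_force": force on the tool from outside, world axes, zero at the start; "moment": the same for the moment, N m; "opening": finger opening in mm.
Only numpy, scipy, OpenCV 4.12 (cv2) and the standard library are available. Lean on these libraries where they do the work, as an engineer would, in place of code of your own. Each camera call takes 0.05 s, during which the arm holds its last target. There are 200 camera calls.

## Working session

There is one attempt and no reset: what is moved stays moved. The work goes in short steps, Python scripts to look and compute and a tool call to move; the robot and the scene stay as the last step left them, time stands still between calls to the robot, and variables do not carry over. Pictures are saved under pics/ and viewed, about 8 in all and at most 12, crops included, and the job is handed in when it is done.

Besides the shell and the picture viewer there is one more tool, called after ">>>" as name([rows], argument=value, ...), one row to a line, values as JSON. send_rows: Moves the arm, as the interface text tells. Its arguments: {"type":"object","properties":{"motion":{"type":"array"},"newtons":{"type":"number"}},"required":["motion"]}

```bash
mkdir -p pics; ls; python3 - <<'E'
from workcell import manip
import cv2,numpy as np
s=manip.read_state(); print(s)
for n in("scene","top"):
    c=manip.read_camera(n); cv2.imwrite(f"pics/{n}0.png",c["frame"]); np.savez(f"{n}0.npz",**c)
    print(n,c["fx"],c["cx"],c["cy"],np.round(c["world_from_camera"],3).tolist())
E
```

```text
pics
{'clock': 0.0, 'q': array([ 1.06172598e+00,  3.81211439e-01,  1.29823613e+00, -2.44618376e-06,
        1.46360178e+00, -2.15332376e-01]), 'qvel': array([-0.00026457, -0.00183657, -0.00065589,  0.00059598,  0.00119273,
        0.00083836]), 'tau': array([-9.00523246e-04, -4.37922871e+01, -2.24558473e+01,  7.12677673e-02,
        3.52048804e-02, -1.05101283e-04]), 'tool_pos': array([159.126623  , 526.19304772, 238.13778572]), 'ee_rot': array([-3.14128377e+00,  1.42357452e-03,  1.27705884e+00]), 'wrist_force': array([0.16245642, 1.54344323, 0.38074462]), 'moment': array([-0.04836239,  0.00935862, -0.0432645 ]), 'opening': 88.33284808689112}
scene 480.98982908161224 259.7879885526301 200.47614584179337 [[0.566, 0.663, -0.49, 1154.544], [0.825, -0.463, 0.325, -473.007], [-0.012, -0.588, -0.809, 1246.251], [0.0, 0.0, 0.0, 1.0]]
top 350.7014871729855 255.4692520572567 192.10982256772306 [[0.018, -0.998, 0.062, 398.787], [-1.0, -0.017, 0.003, 6.836], [-0.002, -0.062, -0.998, 1052.867], [0.0, 0.0, 0.0, 1.0]]
```

View pics/top0.png

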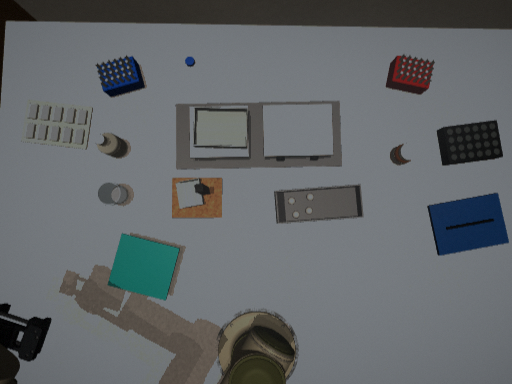

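View pics/scene0.png

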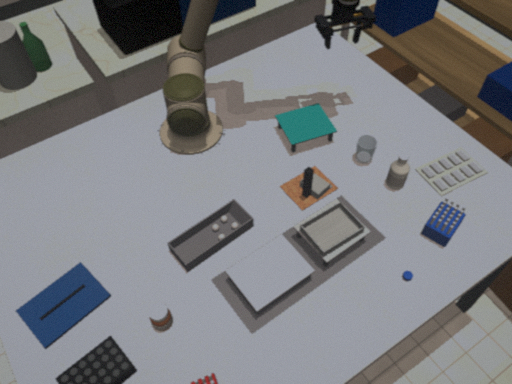

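The top view shows the pad at (197,198) with the scoop mouth to the left (+y) and the tub at (318,204) with its balls at the left end. The tray is on its stand at (220,133), the plate at (298,130) and the jar at (400,155). The bottle and beaker are at the left at (113,145) and (117,194), and the turquoise decoy is at (145,267).

```bash
cat > h.py <<'E'
import numpy as np,cv2
from workcell import manip
def cloud(c):
    z=np.asarray(c["range_z"],float); h,w=z.shape
    u,v=np.meshgrid(np.arange(w),np.arange(h))
    P=np.stack([(u-c["cx"])/c["fx"]*z,(v-c["cy"])/c["fy"]*z,z],-1)
    T=np.asarray(c["world_from_camera"]); W=P@T[:3,:3].T+T[:3,3]; W[z<=0]=np.nan
    return W
def ray(c,u,v,h):
    T=np.asarray(c["world_from_camera"]); d=T[:3,:3]@np.array([(u-c["cx"])/c["fx"],(v-c["cy"])/c["fy"],1])
    return T[:3,3]+d*(h-T[2,3])/d[2]
def rect(pts): # (cx,cy),(w,h), yaw of long side
    (c,(w,h),a)=cv2.minAreaRect(np.float32(pts[:,:2])); 
    if w<h: w,h,a=h,w,a+90
    return np.round(c,1),round(w,1),round(h,1),round((np.radians(a)+np.pi/2)%np.pi-np.pi/2,3)
E
python3 - <<'E'
from h import *
c=dict(np.load("top0.npz")); W=cloud(c); f=c["frame"]; hsv=cv2.cvtColor(f,cv2.COLOR_BGR2HSV)
def box(u0,u1,v0,v1):
    m=np.zeros(f.shape[:2],bool); m[v0:v1,u0:u1]=1; return m
Z=W[...,2]
table=W[box(200,260,240,260)]; print("table z",np.nanmedian(table[:,2]))
def rep(n,m):
    l,k,s,_=cv2.connectedComponentsWithStats(m.astype(np.uint8)); 
    i=1+np.argmax(k[1:,4] if 0 else s[1:,4]) if False else None
    print(n,m.sum(),rect(W[m]),"z",np.round(np.nanpercentile(Z[m],[5,50,95]),1))
rep("pad",box(160,235,165,230)&(hsv[...,1]>110)&(Z<15))
rep("handle",box(160,235,165,230)&(Z>110))
rep("handle100",box(160,235,165,230)&(Z>60))
rep("scoop walls",box(160,235,165,230)&(Z>18)&(Z<45))
rep("tub rim",box(265,375,175,235)&(Z>38)&(Z<60))
rep("tub all",box(265,375,175,235)&(Z>25)&(Z<60))
rep("tray rim",box(185,255,95,165)&(Z>78)&(Z<95))
rep("stand",box(175,259,95,172)&(Z>48))
rep("plate",box(259,345,95,172)&(Z>48)&(Z<62))
rep("jar",box(385,415,140,170)&(Z>55))
rep("bottle",box(90,135,125,165)&(Z>30))
rep("beaker",box(90,135,175,210)&(Z>30))
m=box(283,360,188,220)&(f.min(-1)>150)
n,l,s,ce=cv2.connectedComponentsWithStats(m.astype(np.uint8))
for i in range(1,n): print("ball?",s[i],ce[i],ray(c,*ce[i],15).round(1),np.nanmedian(Z[l==i]))
E
python3 -c "
import cv2
f=cv2.imread('pics/top0.png');cv2.imwrite('pics/crop0.png',cv2.resize(f[90:240,165:370],None,fx=3.8,fy=3.8,interpolation=cv2.INTER_CUBIC))"
```

```text
table z 0.03856373632993382
pad 1129 (array([446.2, 186.5]), 148.1, 114.5, np.float64(-1.553)) z [1.  4.3 7.3]
handle 75 (array([464. , 159.5]), 21.6, 21.3, np.float64(-1.429)) z [118.1 128.7 131.8]
handle100 107 (array([464.1, 159.5]), 22.1, 21.6, np.float64(-1.372)) z [ 66.5 127.7 131.7]
scoop walls 78 (array([459. , 187.9]), 79.3, 78.4, np.float64(-1.374)) z [20.1 30.7 36.5]
tub rim 425 (array([ 430.4, -172.6]), 248.1, 95.1, np.float64(-1.478)) z [39.6 45.4 48.9]
tub all 597 (array([ 430.4, -172.6]), 248.1, 95.1, np.float64(-1.478)) z [26.1 44.  48.4]
tray rim 274 (array([640.4, 112.4]), 150.1, 111.0, np.float64(1.559)) z [79.4 84.3 87.4]
stand 3013 (array([633.9, 119.9]), 170.3, 150.7, np.float64(-1.529)) z [53.2 57.9 84. ]
plate 3564 (array([ 642.3, -108.2]), 200.0, 150.5, np.float64(-1.532)) z [51.9 55.  58. ]
jar 248 (array([ 581.2, -414.8]), 49.0, 39.6, np.float64(0.028)) z [65.1 74.6 77.8]
bottle 534 (array([587.5, 424.9]), 59.2, 52.7, np.float64(-0.37)) z [ 38.9  88.7 131.2]
beaker 394 (array([448. , 418.4]), 66.0, 64.3, np.float64(-1.557)) z [34.6 63.9 81.6]
```

View pics/crop0.png

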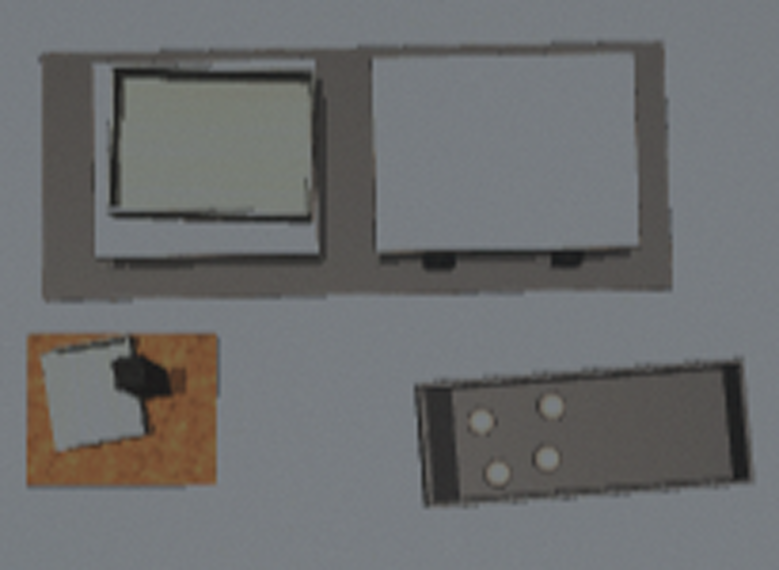

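```bash
cat >> h.py <<'E'
def goto(x,y,z,yaw):
    s=manip.read_state(); p=s["tool_pos"]; a=s["ee_rot"][2]
    d=np.array([x,y,z])-p; c,n=np.cos(a),np.sin(a)
    print("t",round(s["clock"],2),"p",p.round(1),"rpy",s["ee_rot"].round(4),"F",s["wrist_force"].round(1),"open",round(s["opening"],1))
    print("move dx %.1f dy %.1f dz %.1f roll %.3f"%(d[0]*c+d[1]*n,d[0]*n-d[1]*c,-d[2],a-yaw))
E
python3 - <<'E'
from h import *
c=dict(np.load("top0.npz")); f=c["frame"]; W=cloud(c)
yaw=1.664; o=np.array([430.4,-172.6])
for u,v in [(481,421),(551,407),(546,458),(497,473)]:
    p=ray(c,165+u/3.8,90+v/3.8,15)[:2]-o
    print("ball tub x,y",(p@[np.cos(yaw),np.sin(yaw)]).round(1),(p@[-np.sin(yaw),np.cos(yaw)]).round(1))
goto(464,159.5,180,0.19)
E
```

```text
ball tub x,y 74.2 -15.5
ball tub x,y 18.9 -22.3
ball tub x,y 26.2 17.0
ball tub x,y 65.1 25.7
t 0.1 p [159.2 526.2 238.2] rpy [-3.1413e+00  1.2000e-03  1.2770e+00] F [ 0.2 -1.2 -0.6] open 88.1
move dx -262.7 dy 398.0 dz 58.2 roll 1.087
```

>>> send_rows([
  {"dx": -263, "dy": 398, "dz": 0, "roll": 1.087, "gripper": 1},
  {"dx": -263, "dy": 398, "dz": 0, "roll": 1.087, "gripper": 1},
  {"dx": -263, "dy": 398, "dz": 0, "roll": 1.087, "gripper": 1},
  {"dx": -263, "dy": 398, "dz": 0, "roll": 1.087, "gripper": 1},
  {"dx": -263, "dy": 398, "dz": 0, "roll": 1.087, "gripper": 1},
  {"dx": -263, "dy": 398, "dz": 0, "roll": 1.087, "gripper": 1},
  {"dx": -263, "dy": 398, "dz": 0, "roll": 1.087, "gripper": 1},
  {"dx": -263, "dy": 398, "dz": 0, "roll": 1.087, "gripper": 1},
])

```text
clock: 0.77
tool_pos: [373.0, 268.2, 238.7]
ee_rot: [-3.142, 0.0, 0.271]
wrist_force: [0.2, 1.7, 0.8]
opening: 88.2
```

```bash
python3 -c "
from h import *
goto(464,159.5,200,0.19)"
```

```text
t 0.77 p [373.  268.2 238.7] rpy [-3.1416e+00  3.0000e-04  2.7090e-01] F [0.2 1.7 0.8] open 88.2
move dx 58.6 dy 129.1 dz 38.7 roll 0.081
```

>>> send_rows([
  {"dx": 58.6, "dy": 129, "dz": 20, "roll": 0.081, "gripper": 1},
  {"dx": 58.6, "dy": 129, "dz": 20, "roll": 0.081, "gripper": 1},
  {"dx": 58.6, "dy": 129, "dz": 38, "roll": 0.081, "gripper": 1},
  {"dx": 58.6, "dy": 129, "dz": 38, "roll": 0.081, "gripper": 1},
  {"dx": 58.6, "dy": 129, "dz": 38, "roll": 0.081, "gripper": 1},
  {"dx": 58.6, "dy": 129, "dz": 38, "roll": 0.081, "gripper": 1},
  {"dx": 58.6, "dy": 129, "dz": 38, "roll": 0.081, "gripper": 1},
  {"dx": 58.6, "dy": 129, "dz": 38, "roll": 0.081, "gripper": 1},
])

```text
clock: 1.43
tool_pos: [463.3, 162.9, 201.3]
ee_rot: [-3.141, -0.001, 0.197]
wrist_force: [1.3, 1.1, -0.4]
opening: 88.2
```

```bash
python3 - <<'E'
from h import *
goto(464,159.5,90,0.19)
c=manip.read_camera("wrist"); W=cloud(c); Z=W[...,2]; cv2.imwrite("pics/wrist1.png",c["frame"])
near=np.hypot(W[...,0]-460,W[...,1]-170)<110
m=near&(Z>115)&(Z<135); print("top",m.sum(),m.any() and rect(W[m]),np.nanmedian(Z[m]))
m=near&(Z>27)&(Z<38); print("walls",m.sum(),m.any() and rect(W[m]))
E
```

```text
t 1.43 p [463.3 162.9 201.3] rpy [-3.1415e+00 -7.0000e-04  1.9750e-01] F [ 1.3  1.1 -0.4] open 88.2
move dx 0.0 dy 3.5 dz 111.3 roll 0.007
top 738 (array([465.1, 162.8]), 21.8, 21.8, np.float64(-1.366)) 128.9248980606023
walls 461 (array([457.3, 201.6]), 78.2, 60.3, np.float64(0.192))
```

View pics/wrist1.png

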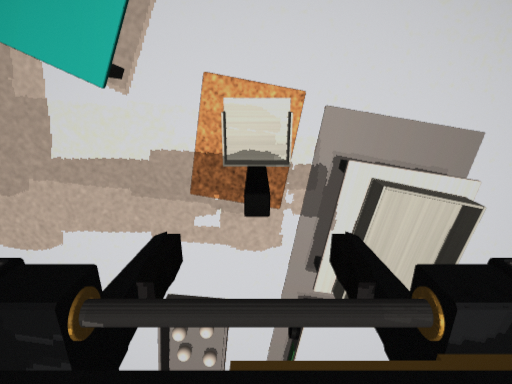

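The wrist view shows the scoop squared up with the jaws, its post top at (257,195) between the fingers. The wrist fix (465,163) agrees with the top view to about 3 mm, so I'll go down and grip.

>>> send_rows([
  {"dx": 1.5, "dy": 1, "dz": 40, "roll": 0.007, "gripper": 1},
  {"dx": 1.5, "dy": 1, "dz": 75, "roll": 0.007, "gripper": 1},
  {"dx": 1.5, "dy": 1, "dz": 100, "roll": 0.007, "gripper": 1},
  {"dx": 1.5, "dy": 1, "dz": 111, "roll": 0.007, "gripper": 1},
  {"dx": 1.5, "dy": 1, "dz": 111, "roll": 0.007, "gripper": 1},
  {"dx": 1.5, "dy": 1, "dz": 111, "roll": 0.007, "gripper": 1},
  {"dx": 1.5, "dy": 1, "dz": 111, "roll": 0.007, "gripper": 0},
  {"dx": 1.5, "dy": 1, "dz": 111, "roll": 0.007, "gripper": 0},
], newtons=60)

```text
clock: 2.15
tool_pos: [466.1, 161.6, 91.0]
ee_rot: [3.141, -0.003, 0.19]
wrist_force: [-0.7, -0.4, 0.1]
opening: 76.7
```

>>> send_rows([
  {"dx": 0, "dy": 0, "dz": 0, "roll": 0, "gripper": 0},
  {"dx": 0, "dy": 0, "dz": 0, "roll": 0, "gripper": 0},
  {"dx": 0, "dy": 0, "dz": 0, "roll": 0, "gripper": 0},
  {"dx": 0, "dy": 0, "dz": 0, "roll": 0, "gripper": 0},
  {"dx": 0, "dy": 0, "dz": 0, "roll": 0, "gripper": 0},
  {"dx": 0, "dy": 0, "dz": 0, "roll": 0, "gripper": 0},
  {"dx": 0, "dy": 0, "dz": 0, "roll": 0, "gripper": 0},
  {"dx": 0, "dy": 0, "dz": 0, "roll": 0, "gripper": 0},
])

```text
clock: 2.82
tool_pos: [465.5, 161.2, 89.7]
ee_rot: [-3.142, 0.0, 0.189]
wrist_force: [-1.3, -0.8, 1.3]
opening: 23.3
```

```bash
python3 -c "
from h import *
goto(464,161.5,190,0.093)"
```

```text
t 2.82 p [465.5 161.2  89.7] rpy [-3.1416e+00  2.0000e-04  1.8900e-01] F [-1.3 -0.8  1.3] open 23.3
move dx -1.4 dy -0.6 dz -100.3 roll 0.096
```

>>> send_rows([
  {"dx": 0, "dy": 0, "dz": -20, "roll": 0, "gripper": 0},
  {"dx": 0, "dy": 0, "dz": -50, "roll": 0, "gripper": 0},
  {"dx": 0, "dy": 0, "dz": -80, "roll": 0, "gripper": 0},
  {"dx": 0, "dy": 0, "dz": -110, "roll": 0, "gripper": 0},
  {"dx": 0, "dy": 0, "dz": -110, "roll": 0.096, "gripper": 0},
  {"dx": 0, "dy": 0, "dz": -110, "roll": 0.096, "gripper": 0},
  {"dx": 0, "dy": 0, "dz": -110, "roll": 0.096, "gripper": 0},
  {"dx": 0, "dy": 0, "dz": -110, "roll": 0.096, "gripper": 0},
])

```text
clock: 3.48
tool_pos: [465.0, 161.2, 198.7]
ee_rot: [3.142, 0.002, 0.095]
wrist_force: [0.8, -0.0, -1.2]
opening: 21.6
```

```bash
cat >> h.py <<'E'
def pan():
    "pitch of the held pan (positive = mouth up) in scoop frame, from wrist depth"
    s=manip.read_state(); p=s["tool_pos"]; a=s["ee_rot"][2]
    c=manip.read_camera("wrist"); W=cloud(c)
    q=W-p; X=-(q[...,0]*np.sin(a)-q[...,1]*np.cos(a)); Y=q[...,0]*np.cos(a)+q[...,1]*np.sin(a); Z=q[...,2]
    m=(X>14)&(X<82)&(abs(Y)<33)&(abs(Z+84)<14)
    A=np.c_[X[m],Y[m],np.ones(m.sum())]; k=np.linalg.lstsq(A,Z[m],rcond=None)[0]
    r=Z[m]-A@k; g=abs(r)<3; k=np.linalg.lstsq(A[g],Z[m][g],rcond=None)[0]
    print("pan n",g.sum(),"pitch %.4f rollslope %.4f z0 %.1f"%tuple(k),"lip x",np.percentile(X[m],99).round(1))
    return c,W
E
python3 - <<'E'
from h import *
goto(440.2,-277,200,0.093); c,W=pan(); cv2.imwrite("pics/wrist2.png",c["frame"])
E
```

```text
t 3.48 p [465.  161.2 198.7] rpy [3.1416e+00 2.5000e-03 9.5300e-02] F [ 0.8 -0.  -1.2] open 21.6
move dx -66.3 dy 433.8 dz -1.3 roll 0.002
pan n 6571 pitch -0.0012 rollslope -0.0003 z0 -85.0 lip x 81.4
```

View pics/wrist2.png

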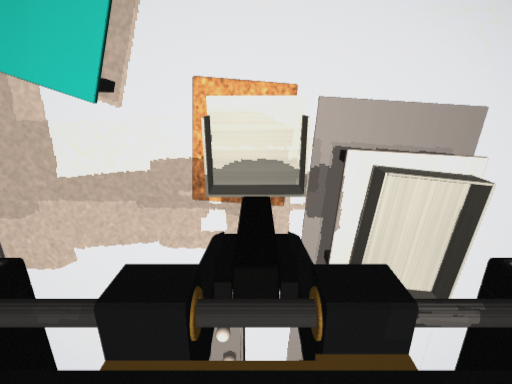

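The scoop is held level, with a measured pitch of about −0.001 and no sag. I'll go over the free end of the tub.

>>> send_rows([
  {"dx": -66, "dy": 434, "dz": -1, "roll": 0.002, "gripper": 0},
  {"dx": -66, "dy": 434, "dz": -1, "roll": 0.002, "gripper": 0},
  {"dx": -66, "dy": 434, "dz": -1, "roll": 0.002, "gripper": 0},
  {"dx": -66, "dy": 434, "dz": -1, "roll": 0.002, "gripper": 0},
  {"dx": -66, "dy": 434, "dz": -1, "roll": 0.002, "gripper": 0},
  {"dx": -66, "dy": 434, "dz": -1, "roll": 0.002, "gripper": 0},
  {"dx": -66, "dy": 434, "dz": -1, "roll": 0.002, "gripper": 0},
  {"dx": -66, "dy": 434, "dz": -1, "roll": 0.002, "gripper": 0},
])

```text
clock: 4.2
tool_pos: [445.4, -173.4, 199.8]
ee_rot: [-3.141, 0.001, 0.092]
wrist_force: [0.7, 0.3, -1.9]
opening: 21.4
```

```bash
python3 - <<'E'
from h import *
goto(440.2,-277,160,0.093)
E
```

```text
t 4.2 p [ 445.4 -173.4  199.8] rpy [-3.1405e+00  1.1000e-03  9.2300e-02] F [ 0.7  0.3 -1.9] open 21.4
move dx -14.8 dy 102.6 dz 39.8 roll -0.001
```

>>> send_rows([
  {"dx": -14, "dy": 100, "dz": 0, "roll": 0, "gripper": 0},
  {"dx": -14, "dy": 100, "dz": 0, "roll": 0, "gripper": 0},
  {"dx": -14, "dy": 100, "dz": 0, "roll": 0, "gripper": 0},
  {"dx": -14, "dy": 100, "dz": 30, "roll": 0, "gripper": 0},
  {"dx": -14, "dy": 100, "dz": 40, "roll": 0, "gripper": 0},
  {"dx": -14, "dy": 100, "dz": 40, "roll": 0, "gripper": 0},
  {"dx": -14, "dy": 100, "dz": 40, "roll": 0, "gripper": 0},
  {"dx": -14, "dy": 100, "dz": 40, "roll": 0, "gripper": 0},
])

```text
clock: 4.87
tool_pos: [441.7, -272.4, 161.1]
ee_rot: [3.141, -0.001, 0.092]
wrist_force: [0.5, 0.5, -1.2]
opening: 21.6
```

```bash
python3 - <<'E'
from h import *
goto(440.2,-277,100,0.093); c,W=pan(); cv2.imwrite("pics/wrist3.png",c["frame"])
Z=W[...,2]; yaw=1.664; o=np.array([430.4,-172.6]); d=W[...,:2]-o
tx=d@[np.cos(yaw),np.sin(yaw)]; ty=d@[-np.sin(yaw),np.cos(yaw)]
for lo,hi in [(0,30),(30,60),(60,90)]:
  for sg in (1,-1):
    m=(tx>lo)&(tx<hi)&(abs(ty*sg-47)<12)&(Z>42)&(Z<51)
    if m.sum()>5: print("rim",lo,sg,m.sum(),np.percentile(ty[m],[2,50,98]).round(1),np.median(Z[m]).round(1))
m=(abs(ty)<35)&(tx>90)&(tx<135)&(Z>42)&(Z<51); print("end rim x",m.sum(),np.percentile(tx[m],[2,50,98]).round(1) if m.any() else 0)
c=manip.read_camera("top"); W=cloud(c); Z=W[...,2]; m=(np.hypot(W[...,0]-430,W[...,1]+172)<150)&(Z>40)&(Z<52)&(W[...,1]>-200); print("top rim part",rect(W[m]))
E
```

```text
t 4.87 p [ 441.7 -272.4  161.1] rpy [ 3.141e+00 -5.000e-04  9.190e-02] F [ 0.5  0.5 -1.2] open 21.6
move dx -1.9 dy 4.4 dz 61.1 roll -0.001
pan n 6549 pitch -0.0013 rollslope 0.0032 z0 -85.0 lip x 81.3
rim 0 1 208 [42.4 44.1 46.4] 46.1
rim 0 -1 209 [-48.4 -46.  -44.3] 46.0
rim 30 1 222 [42.5 44.1 46.5] 46.0
rim 30 -1 223 [-48.3 -46.1 -44.3] 46.0
end rim x 0 0
top rim part (array([ 475.2, -122.3]), 200.9, 153.0, np.float64(0.02))
```

View pics/wrist3.png

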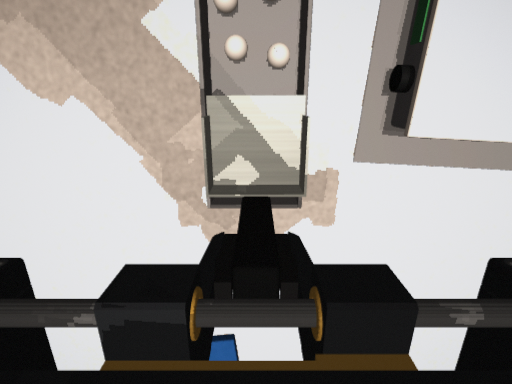

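>>> send_rows([
  {"dx": -1, "dy": 2, "dz": 0, "roll": 0, "gripper": 0},
  {"dx": -1, "dy": 2, "dz": 20, "roll": 0, "gripper": 0},
  {"dx": -1, "dy": 2, "dz": 40, "roll": 0, "gripper": 0},
  {"dx": -1, "dy": 2, "dz": 55, "roll": 0, "gripper": 0},
  {"dx": -1, "dy": 2, "dz": 64, "roll": 0, "gripper": 0},
  {"dx": -1, "dy": 2, "dz": 64, "roll": 0, "gripper": 0},
  {"dx": -1, "dy": 2, "dz": 64, "roll": 0, "gripper": 0},
  {"dx": -1, "dy": 2, "dz": 64, "roll": 0, "gripper": 0},
])

```text
clock: 5.63
tool_pos: [441.0, -274.9, 97.5]
ee_rot: [3.14, -0.001, 0.091]
wrist_force: [-0.7, -0.6, -0.4]
opening: 21.6
```

>>> send_rows([
  {"dx": 0, "dy": 2, "dz": 0, "roll": 0, "gripper": 0},
  {"dx": 0, "dy": 4, "dz": 0, "roll": 0, "gripper": 0},
  {"dx": 0, "dy": 6, "dz": 0, "roll": 0, "gripper": 0},
  {"dx": 0, "dy": 6, "dz": 0, "roll": 0, "gripper": 0},
  {"dx": 0, "dy": 6, "dz": 0, "roll": 0, "gripper": 0},
  {"dx": 0, "dy": 6, "dz": 0, "roll": 0, "gripper": 0},
  {"dx": 0, "dy": 6, "dz": 0, "roll": 0, "gripper": 0},
  {"dx": 0, "dy": 6, "dz": 0, "roll": 0, "gripper": 0},
])

```text
clock: 6.3
tool_pos: [441.1, -279.9, 96.6]
ee_rot: [-3.141, -0.0, 0.091]
wrist_force: [1.1, 4.9, 2.4]
opening: 21.4
```

```bash
python3 -c "
from h import *
goto(441,-280,92,0.093);pan()"
```

```text
t 6.3 p [ 441.1 -279.9   96.6] rpy [-3.1406e+00 -1.0000e-04  9.1000e-02] F [1.1 4.9 2.4] open 21.4
move dx -0.1 dy 0.0 dz 4.6 roll -0.002
pan n 6691 pitch 0.0046 rollslope 0.0035 z0 -84.7 lip x 81.5
```

>>> send_rows([
  {"dx": 0, "dy": 1, "dz": 0, "roll": 0, "gripper": 0},
  {"dx": 0, "dy": 2, "dz": 0, "roll": 0, "gripper": 0},
  {"dx": 0, "dy": 3, "dz": 0, "roll": 0, "gripper": 0},
  {"dx": 0, "dy": 3, "dz": 0, "roll": 0, "gripper": 0},
  {"dx": 0, "dy": 3, "dz": 0, "roll": 0, "gripper": 0},
  {"dx": 0, "dy": 3, "dz": 0, "roll": 0, "gripper": 0},
  {"dx": 0, "dy": 3, "dz": 0, "roll": 0, "gripper": 0},
  {"dx": 0, "dy": 3, "dz": 0, "roll": 0, "gripper": 0},
])

```text
clock: 7.02
tool_pos: [441.2, -281.4, 96.7]
ee_rot: [-3.137, 0.0, 0.091]
wrist_force: [0.0, 11.8, 6.1]
opening: 21.4
```

```bash
python3 -c "
from h import *
goto(441,-280,92,0.093);pan()"
```

```text
t 7.02 p [ 441.2 -281.4   96.7] rpy [-3.1372e+00  3.0000e-04  9.1000e-02] F [ 0.  11.8  6.1] open 21.4
move dx -0.1 dy -1.4 dz 4.7 roll -0.002
pan n 6574 pitch 0.0256 rollslope 0.0019 z0 -84.8 lip x 81.8
```

>>> send_rows([
  {"dx": 0, "dy": 1, "dz": 0, "roll": 0, "gripper": 0},
  {"dx": 0, "dy": 2, "dz": 0, "roll": 0, "gripper": 0},
  {"dx": 0, "dy": 3, "dz": 0, "roll": 0, "gripper": 0},
  {"dx": 0, "dy": 3, "dz": 0, "roll": 0, "gripper": 0},
  {"dx": 0, "dy": 3, "dz": 0, "roll": 0, "gripper": 0},
  {"dx": 0, "dy": -2, "dz": 0, "roll": 0, "gripper": 0},
  {"dx": 0, "dy": -7, "dz": 0, "roll": 0, "gripper": 0},
  {"dx": 0, "dy": -7, "dz": 0, "roll": 0, "gripper": 0},
])

```text
clock: 7.73
tool_pos: [440.7, -276.2, 96.5]
ee_rot: [3.141, 0.0, 0.092]
wrist_force: [-0.2, 0.7, -1.3]
opening: 21.5
```

```bash
python3 -c "
from h import *
goto(441,-280,92,0.093);pan()"
```

```text
t 7.73 p [ 440.7 -276.2   96.5] rpy [3.1409e+00 2.0000e-04 9.1500e-02] F [-0.2  0.7 -1.3] open 21.5
move dx -0.0 dy 3.8 dz 4.5 roll -0.001
pan n 6429 pitch 0.0365 rollslope 0.0010 z0 -84.8 lip x 81.4
```

>>> send_rows([
  {"dx": 0, "dy": 0, "dz": 3, "roll": 0, "gripper": 0},
  {"dx": 0, "dy": 0, "dz": 5, "roll": 0, "gripper": 0},
  {"dx": 0, "dy": -3, "dz": 5, "roll": 0, "gripper": 0},
  {"dx": 0, "dy": -10, "dz": 5, "roll": 0, "gripper": 0},
  {"dx": 0, "dy": -18, "dz": 5, "roll": 0, "gripper": 0},
  {"dx": 0, "dy": -26, "dz": 5, "roll": 0, "gripper": 0},
  {"dx": 0, "dy": -34, "dz": 5, "roll": 0, "gripper": 0},
  {"dx": 0, "dy": -42, "dz": 5, "roll": 0, "gripper": 0},
])

```text
clock: 8.45
tool_pos: [436.7, -233.5, 91.4]
ee_rot: [-3.141, 0.0, 0.091]
wrist_force: [0.7, 0.1, -1.4]
opening: 21.7
```

>>> send_rows([
  {"dx": 0, "dy": -8, "dz": 0, "roll": 0, "gripper": 0},
  {"dx": 0, "dy": -16, "dz": 0, "roll": 0, "gripper": 0},
  {"dx": 0, "dy": -24, "dz": 0, "roll": 0, "gripper": 0},
  {"dx": 0, "dy": -32, "dz": 0, "roll": 0, "gripper": 0},
  {"dx": 0, "dy": -39, "dz": 0, "roll": 0, "gripper": 0},
  {"dx": 0, "dy": -45, "dz": 0, "roll": 0, "gripper": 0},
  {"dx": 0, "dy": -50, "dz": 0, "roll": 0, "gripper": 0},
  {"dx": 0, "dy": -54, "dz": 0, "roll": 0, "gripper": 0},
])

```text
clock: 9.12
tool_pos: [432.0, -180.4, 91.5]
ee_rot: [3.141, -0.0, 0.091]
wrist_force: [0.3, -2.3, -1.2]
opening: 21.3
```

```bash
python3 - <<'E'
from h import *
goto(423,-80,92,0.093)
c,W=pan(); cv2.imwrite("pics/wrist4.png",c["frame"])
p=manip.read_state()["tool_pos"]; d=p[:2]-[431.4,-172.6]; print("tub x,y of post",d@[-.0931,.9957],d@[-.9957,-.0931])
E
```

```text
t 9.12 p [ 432.  -180.4   91.5] rpy [ 3.1414e+00 -1.0000e-04  9.1200e-02] F [ 0.3 -2.3 -1.2] open 21.3
move dx 0.1 dy -100.8 dz -0.5 roll -0.002
pan n 6500 pitch 0.0285 rollslope 0.0015 z0 -84.6 lip x 81.4
tub x,y of post -7.58829787859756 0.10407984045176209
```

View pics/wrist4.png

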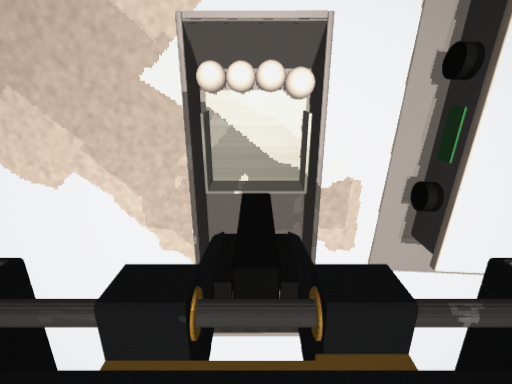

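The wrist view shows all four balls in a row at the lip, from (210,75) to (300,82), against the slope. I'll keep pushing under them.

>>> send_rows([
  {"dx": 0, "dy": -3, "dz": 0, "roll": 0, "gripper": 0},
  {"dx": 0, "dy": -6, "dz": 0, "roll": 0, "gripper": 0},
  {"dx": 0, "dy": -9, "dz": 0, "roll": 0, "gripper": 0},
  {"dx": 0, "dy": -12, "dz": 0, "roll": 0, "gripper": 0},
  {"dx": 0, "dy": -15, "dz": 0, "roll": 0, "gripper": 0},
  {"dx": 0, "dy": -16, "dz": 0, "roll": 0, "gripper": 0},
  {"dx": 0, "dy": -16, "dz": 0, "roll": 0, "gripper": 0},
  {"dx": 0, "dy": -16, "dz": 0, "roll": 0, "gripper": 0},
])

```text
clock: 9.83
tool_pos: [430.6, -164.8, 91.5]
ee_rot: [-3.141, 0.0, 0.091]
wrist_force: [0.8, -0.1, -2.0]
opening: 21.8
```

```bash
cat >> h.py <<'E'
def balls():
    "balls in scoop frame (x ahead of post, y, z above pan floor) from wrist colour+depth"
    s=manip.read_state(); p=s["tool_pos"]; a=s["ee_rot"][2]
    c,W=pan(); q=W-p; X=-(q[...,0]*np.sin(a)-q[...,1]*np.cos(a)); Y=q[...,0]*np.cos(a)+q[...,1]*np.sin(a); Z=q[...,2]+84.8
    m=((X>8)&(X<120)&(abs(Y)<45)&(Z-0.035*X>9)&(Z<45)&(c["frame"].min(-1)>100)).astype(np.uint8)
    m=cv2.erode(m,np.ones((3,3))); n,l,st,_=cv2.connectedComponentsWithStats(m)
    for i in range(1,n):
        if st[i,4]>40: k=l==i; print("ball",st[i,4],np.median(X[k]).round(1),np.median(Y[k]).round(1),np.percentile(Z[k],95).round(1))
    return c
E
python3 - <<'E'
from h import *
goto(423,-80,92,0.093)
c=balls(); cv2.imwrite("pics/wrist5.png",c["frame"])
E
```

```text
t 9.83 p [ 430.6 -164.8   91.5] rpy [-3.1412e+00  1.0000e-04  9.1000e-02] F [ 0.8 -0.1 -2. ] open 21.8
move dx 0.2 dy -85.1 dz -0.5 roll -0.002
pan n 5898 pitch 0.0258 rollslope 0.0021 z0 -84.7 lip x 78.1
ball 983 115.4 2.2 40.7
ball 1818 85.1 10.6 25.0
ball 594 85.8 -31.3 24.3
```

View pics/wrist5.png

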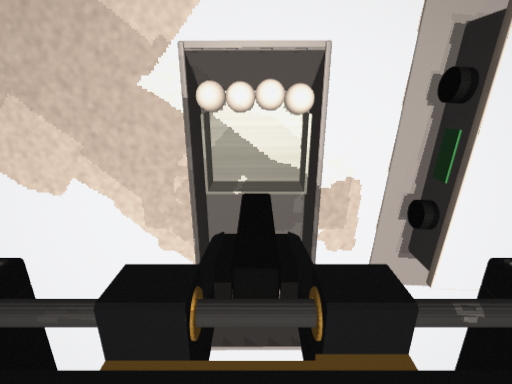

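The four balls lie in one row on the lip, at rows 90–100, and the row is wider than the pan mouth. I'll press on to the slope with a small sideways wiggle so they stagger.

>>> send_rows([
  {"dx": 0, "dy": -2, "dz": 0, "roll": 0, "gripper": 0},
  {"dx": 0, "dy": -4, "dz": 0, "roll": 0, "gripper": 0},
  {"dx": 2, "dy": -4, "dz": -1, "roll": 0, "gripper": 0},
  {"dx": 2, "dy": -5, "dz": -2, "roll": 0, "gripper": 0},
  {"dx": -2, "dy": -5, "dz": -3, "roll": 0, "gripper": 0},
  {"dx": -2, "dy": -6, "dz": -4, "roll": 0, "gripper": 0},
  {"dx": 0, "dy": -6, "dz": -4, "roll": 0, "gripper": 0},
  {"dx": 0, "dy": -6, "dz": -4, "roll": 0, "gripper": 0},
])

```text
clock: 10.55
tool_pos: [430.0, -159.8, 95.8]
ee_rot: [3.139, 0.001, 0.092]
wrist_force: [-2.0, -7.4, 0.7]
opening: 21.4
```

```bash
python3 - <<'E'
from h import *
goto(423,-80,92,0.093)
c=balls(); cv2.imwrite("pics/wrist6.png",c["frame"][30:230,150:360].repeat(2,0).repeat(2,1))
E
```

```text
t 10.55 p [ 430.  -159.8   95.8] rpy [3.1394e+00 6.0000e-04 9.1900e-02] F [-2.  -7.4  0.7] open 21.4
move dx 0.4 dy -80.1 dz 3.8 roll -0.001
pan n 5636 pitch 0.0085 rollslope -0.0023 z0 -84.6 lip x 75.3
ball 1002 110.2 2.8 36.4
ball 2328 82.9 1.6 23.3
```

View pics/wrist6.png

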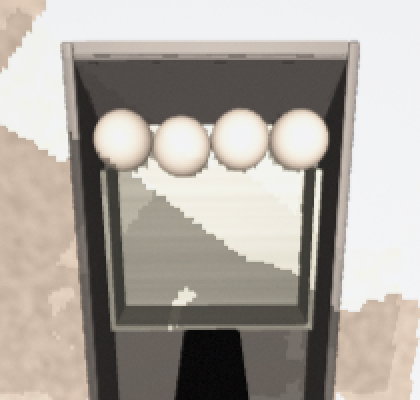

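The row of balls is still wedged across the tub in front of the pan, and pressing on the slope took the tilt down to 0.009. I'll back off, restore a larger tilt at the upright wall, and come back faster.

>>> send_rows([
  {"dx": 0, "dy": 20, "dz": 0, "roll": 0, "gripper": 0},
  {"dx": 0, "dy": 45, "dz": 0, "roll": 0, "gripper": 0},
  {"dx": 0, "dy": 70, "dz": 0, "roll": 0, "gripper": 0},
  {"dx": 0, "dy": 95, "dz": 0, "roll": 0, "gripper": 0},
  {"dx": 0, "dy": 110, "dz": 0, "roll": 0, "gripper": 0},
  {"dx": 0, "dy": 118, "dz": 0, "roll": 0, "gripper": 0},
  {"dx": 0, "dy": 122, "dz": 0, "roll": 0, "gripper": 0},
  {"dx": 0, "dy": 125, "dz": 0, "roll": 0, "gripper": 0},
])

```text
clock: 11.27
tool_pos: [441.1, -282.5, 95.3]
ee_rot: [-3.14, 0.001, 0.091]
wrist_force: [-0.1, 6.7, 2.2]
opening: 21.5
```

>>> send_rows([
  {"dx": 0, "dy": 1, "dz": 0, "roll": 0, "gripper": 0},
  {"dx": 0, "dy": 2, "dz": 0, "roll": 0, "gripper": 0},
  {"dx": 0, "dy": 3, "dz": 0, "roll": 0, "gripper": 0},
  {"dx": 0, "dy": 3, "dz": 0, "roll": 0, "gripper": 0},
  {"dx": 0, "dy": 3, "dz": 0, "roll": 0, "gripper": 0},
  {"dx": 0, "dy": 3, "dz": 0, "roll": 0, "gripper": 0},
  {"dx": 0, "dy": 3, "dz": 0, "roll": 0, "gripper": 0},
  {"dx": 0, "dy": 3, "dz": 0, "roll": 0, "gripper": 0},
])

```text
clock: 11.93
tool_pos: [441.1, -283.1, 95.4]
ee_rot: [-3.136, 0.001, 0.092]
wrist_force: [0.3, 9.1, 2.3]
opening: 21.4
```

```bash
python3 - <<'E'
from h import *
goto(441,-280,92,0.093)
c=balls(); cv2.imwrite("pics/wrist7.png",c["frame"])
E
```

```text
t 11.93 p [ 441.1 -283.1   95.4] rpy [-3.1362e+00  1.5000e-03  9.2100e-02] F [0.3 9.1 2.3] open 21.4
move dx 0.1 dy -3.1 dz 3.4 roll -0.001
pan n 6408 pitch 0.0479 rollslope 0.0002 z0 -84.8 lip x 81.9
```

>>> send_rows([
  {"dx": 0, "dy": 1, "dz": 0, "roll": 0, "gripper": 0},
  {"dx": 0, "dy": 2, "dz": 0, "roll": 0, "gripper": 0},
  {"dx": 0, "dy": 3, "dz": 0, "roll": 0, "gripper": 0},
  {"dx": 0, "dy": 3, "dz": 0, "roll": 0, "gripper": 0},
  {"dx": 0, "dy": 3, "dz": 0, "roll": 0, "gripper": 0},
  {"dx": 0, "dy": -2, "dz": 0, "roll": 0, "gripper": 0},
  {"dx": 0, "dy": -7, "dz": 0, "roll": 0, "gripper": 0},
  {"dx": 0, "dy": -7, "dz": 0, "roll": 0, "gripper": 0},
])

```text
clock: 12.65
tool_pos: [441.0, -278.1, 95.6]
ee_rot: [-3.142, 0.0, 0.092]
wrist_force: [0.1, -0.1, -2.1]
opening: 21.6
```

```bash
cat >> h.py <<'E'
def tubballs():
    "balls in tub frame, both cameras, colour blobs on ray plane z=15 (Hough circles on the wrist view)"
    c,W=pan()
    for n,c in (("wrist",c),("top",manip.read_camera("top"))):
        f=c["frame"]; W=cloud(c); d=W[...,:2]-np.array([431.4,-172.6]); tx=d@[-.0931,.9957]; ty=d@[-.9957,-.0931]; Z=W[...,2]
        m=((tx>-120)&(tx<115)&(abs(ty)<42)&(f.min(-1)>110)&(Z>9)&(Z<48)).astype(np.uint8)
        k,l,st,ce=cv2.connectedComponentsWithStats(m)
        for i in range(1,k):
            if st[i,4]>(60 if n=="wrist" else 12): 
                p=ray(c,*ce[i],20)[:2]-[431.4,-172.6]; print(n,st[i,2:],"tub",(p@[-.0931,.9957]).round(1),(p@[-.9957,-.0931]).round(1),"zmax",np.nanpercentile(Z[l==i],95).round(1))
E
python3 - <<'E'
from h import *
goto(441,-280,92,0.093); tubballs()
E
```

```text
t 12.65 p [ 441.  -278.1   95.6] rpy [-3.1415e+00  2.0000e-04  9.2300e-02] F [ 0.1 -0.1 -2.1] open 21.6
move dx -0.2 dy 1.9 dz 3.6 roll -0.001
pan n 6364 pitch 0.0480 rollslope 0.0009 z0 -84.7 lip x 81.4
wrist [ 102   91 8373] tub -46.2 -0.5 zmax 15.7
wrist [112  81 582] tub -70.5 -2.7 zmax 40.6
top [ 21  21 226] tub -37.6 -15.0 zmax 17.2
top [ 5  6 25] tub 63.1 -32.4 zmax 27.5
top [ 5  5 22] tub 79.5 -10.9 zmax 27.8
```

>>> send_rows([
  {"dx": 0, "dy": 0, "dz": 4, "roll": 0, "gripper": 0},
  {"dx": 0, "dy": -10, "dz": 4, "roll": 0, "gripper": 0},
  {"dx": 0, "dy": -30, "dz": 4, "roll": 0, "gripper": 0},
  {"dx": 0, "dy": -52, "dz": 4, "roll": 0, "gripper": 0},
  {"dx": 0, "dy": -74, "dz": 4, "roll": 0, "gripper": 0},
  {"dx": 0, "dy": -96, "dz": 4, "roll": 0, "gripper": 0},
  {"dx": 0, "dy": -112, "dz": 4, "roll": 0, "gripper": 0},
  {"dx": 0, "dy": -116, "dz": 4, "roll": 0, "gripper": 0},
])

```text
clock: 13.42
tool_pos: [430.2, -162.3, 91.7]
ee_rot: [3.141, -0.0, 0.093]
wrist_force: [-1.0, -5.6, 3.1]
opening: 21.8
```

```bash
python3 - <<'E'
from h import *
goto(423,-80,92,0.093)
c=balls(); cv2.imwrite("pics/wrist8.png",c["frame"][30:230,150:360].repeat(2,0).repeat(2,1))
E
```

```text
t 13.42 p [ 430.2 -162.3   91.7] rpy [ 3.1406e+00 -1.0000e-04  9.2900e-02] F [-1.  -5.6  3.1] open 21.8
move dx 0.5 dy -82.6 dz -0.3 roll -0.000
pan n 5669 pitch 0.0151 rollslope -0.0005 z0 -84.6 lip x 76.1
ball 999 112.9 -1.6 40.5
ball 1167 83.7 -19.2 23.7
ball 1185 83.0 19.7 23.8
```

>>> send_rows([
  {"dx": 0, "dy": 0, "dz": -1, "roll": 0, "gripper": 0},
  {"dx": 0, "dy": 0, "dz": -2, "roll": 0, "gripper": 0},
  {"dx": 0, "dy": 0, "dz": -3, "roll": 0, "gripper": 0},
  {"dx": 0, "dy": 0, "dz": -4, "roll": 0, "gripper": 0},
  {"dx": 0, "dy": -1, "dz": -5, "roll": 0, "gripper": 0},
  {"dx": 0, "dy": -2, "dz": -6, "roll": 0, "gripper": 0},
  {"dx": 0, "dy": -2, "dz": -6, "roll": 0, "gripper": 0},
  {"dx": 0, "dy": -2, "dz": -6, "roll": 0, "gripper": 0},
])

```text
clock: 14.13
tool_pos: [430.3, -161.9, 97.6]
ee_rot: [3.142, -0.0, 0.091]
wrist_force: [-0.8, -0.3, -2.4]
opening: 21.8
```

```bash
python3 - <<'E'
from h import *
goto(423,-80,92,0.093)
c=balls(); cv2.imwrite("pics/wrist9.png",c["frame"][20:230,150:360].repeat(2,0).repeat(2,1))
E
```

```text
t 14.13 p [ 430.3 -161.9   97.6] rpy [ 3.1415e+00 -1.0000e-04  9.1000e-02] F [-0.8 -0.3 -2.4] open 21.8
move dx 0.1 dy -82.3 dz 5.6 roll -0.002
pan n 5039 pitch 0.0205 rollslope 0.0016 z0 -84.7 lip x 80.7
ball 994 112.7 -0.4 34.5
ball 579 85.1 -31.1 23.8
ball 573 84.4 31.2 23.9
ball 567 76.3 -10.4 23.9
ball 535 70.8 10.3 23.5
```

View pics/wrist9.png

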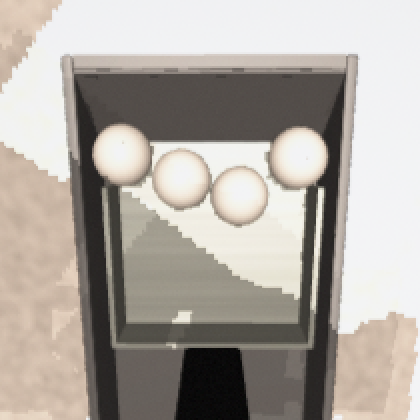

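The two middle balls have rolled into the pan. The outer two at (120,155) and (300,155) in the crop still sit on the lip against the slope. I'll follow the slope up to press them in.

>>> send_rows([
  {"dx": 0, "dy": -1, "dz": 0, "roll": 0, "gripper": 0},
  {"dx": 0, "dy": -2.5, "dz": -1, "roll": 0, "gripper": 0},
  {"dx": 1.5, "dy": -3.5, "dz": -3, "roll": 0, "gripper": 0},
  {"dx": 1.5, "dy": -4.5, "dz": -5, "roll": 0, "gripper": 0},
  {"dx": -1.5, "dy": -5.5, "dz": -7, "roll": 0, "gripper": 0},
  {"dx": -1.5, "dy": -6.5, "dz": -9, "roll": 0, "gripper": 0},
  {"dx": 0, "dy": -7, "dz": -10, "roll": 0, "gripper": 0},
  {"dx": 0, "dy": -7, "dz": -10, "roll": 0, "gripper": 0},
])

```text
clock: 14.85
tool_pos: [429.9, -154.9, 107.9]
ee_rot: [3.141, -0.001, 0.091]
wrist_force: [0.2, 0.4, -2.5]
opening: 21.7
```

```bash
python3 - <<'E'
from h import *
goto(423,-80,92,0.093)
c=balls(); cv2.imwrite("pics/wrist10.png",c["frame"][20:230,150:360].repeat(2,0).repeat(2,1))
E
```

```text
t 14.85 p [ 429.9 -154.9  107.9] rpy [ 3.1412e+00 -7.0000e-04  9.1000e-02] F [ 0.2  0.4 -2.5] open 21.7
move dx -0.1 dy -75.3 dz 15.9 roll -0.002
pan n 4828 pitch 0.0185 rollslope 0.0025 z0 -84.6 lip x 80.6
ball 816 105.6 2.3 24.3
ball 582 83.7 -29.0 23.8
ball 594 82.4 27.8 23.8
ball 562 74.1 -9.9 23.7
ball 552 67.9 10.3 23.4
```

>>> send_rows([
  {"dx": 0, "dy": -3.5, "dz": -5, "roll": 0, "gripper": 0},
  {"dx": 0, "dy": -6.2, "dz": -10, "roll": 0, "gripper": 0},
  {"dx": 0, "dy": -8.9, "dz": -15, "roll": 0, "gripper": 0},
  {"dx": 0, "dy": -11.5, "dz": -20, "roll": 0, "gripper": 0},
  {"dx": 0, "dy": -14, "dz": -25, "roll": 0, "gripper": 0},
  {"dx": 0, "dy": -16, "dz": -29, "roll": 0, "gripper": 0},
  {"dx": 0, "dy": -22, "dz": -30, "roll": 0, "gripper": 0},
  {"dx": 0, "dy": -32, "dz": -30, "roll": 0, "gripper": 0},
])

```text
clock: 15.57
tool_pos: [426.9, -122.9, 137.8]
ee_rot: [3.141, -0.001, 0.09]
wrist_force: [0.2, -1.2, -2.2]
opening: 21.6
```

>>> send_rows([
  {"dx": 0, "dy": -7, "dz": 0, "roll": 0, "gripper": 0},
  {"dx": 0, "dy": -12, "dz": 1, "roll": 0, "gripper": 0},
  {"dx": 0, "dy": -15, "dz": 2, "roll": 0, "gripper": 0},
  {"dx": 0, "dy": -16, "dz": 3, "roll": 0, "gripper": 0},
  {"dx": 0, "dy": -16, "dz": 4, "roll": 0, "gripper": 0},
  {"dx": 0, "dy": -16, "dz": 5, "roll": 0, "gripper": 0},
  {"dx": 0, "dy": -16, "dz": 6, "roll": 0, "gripper": 0},
  {"dx": 0, "dy": -16, "dz": 6, "roll": 0, "gripper": 0},
])

```text
clock: 16.23
tool_pos: [425.5, -107.6, 131.5]
ee_rot: [3.141, -0.0, 0.091]
wrist_force: [-0.1, -1.3, 0.8]
opening: 21.4
```

```bash
python3 - <<'E'
from h import *
goto(423,-80,132,0.093)
c=balls(); cv2.imwrite("pics/wrist11.png",c["frame"][20:230,150:360].repeat(2,0).repeat(2,1))
E
```

```text
t 16.23 p [ 425.5 -107.6  131.5] rpy [ 3.1412e+00 -2.0000e-04  9.0700e-02] F [-0.1 -1.3  0.8] open 21.4
move dx 0.0 dy -27.7 dz -0.5 roll -0.002
pan n 4586 pitch 0.0254 rollslope 0.0007 z0 -84.7 lip x 80.7
ball 588 83.7 -27.2 24.2
ball 547 77.5 25.3 23.9
ball 531 63.1 -10.1 23.4
ball 485 56.7 9.8 23.4
```

All four balls are on the pan, at X = 84, 78, 63 and 57 mm, and the pan rests on the rim. I'll press down to tilt it back.

>>> send_rows([
  {"dx": 0, "dy": 0, "dz": 0.6, "roll": 0, "gripper": 0},
  {"dx": 0, "dy": 0, "dz": 1.2, "roll": 0, "gripper": 0},
  {"dx": 0, "dy": 0, "dz": 1.8, "roll": 0, "gripper": 0},
  {"dx": 0, "dy": 0, "dz": 2.4, "roll": 0, "gripper": 0},
  {"dx": 0, "dy": 0, "dz": 3, "roll": 0, "gripper": 0},
  {"dx": 0, "dy": 0, "dz": 3.6, "roll": 0, "gripper": 0},
  {"dx": 0, "dy": 0, "dz": 4.2, "roll": 0, "gripper": 0},
  {"dx": 0, "dy": 0, "dz": 4.2, "roll": 0, "gripper": 0},
])

```text
clock: 16.95
tool_pos: [426.5, -109.7, 129.9]
ee_rot: [3.135, -0.003, 0.091]
wrist_force: [-7.3, -10.7, 26.7]
opening: 21.4
```

```bash
python3 - <<'E'
from h import *
goto(423,-80,132,0.093)
c=balls()
E
```

```text
t 16.95 p [ 426.5 -109.7  129.9] rpy [ 3.1349 -0.0035  0.0913] F [ -7.3 -10.7  26.7] open 21.4
move dx -0.7 dy -29.9 dz -2.1 roll -0.002
pan n 4434 pitch 0.0474 rollslope -0.0032 z0 -84.6 lip x 81.1
ball 608 83.4 -27.6 26.3
ball 581 76.7 25.0 25.7
ball 535 62.6 -10.5 25.1
ball 501 56.7 9.3 24.6
```

>>> send_rows([
  {"dx": 0, "dy": 0, "dz": 0.6, "roll": 0, "gripper": 0},
  {"dx": 0, "dy": 0, "dz": 1.2, "roll": 0, "gripper": 0},
  {"dx": 0, "dy": 0, "dz": 1.8, "roll": 0, "gripper": 0},
  {"dx": 0, "dy": 0, "dz": 2.4, "roll": 0, "gripper": 0},
  {"dx": 0, "dy": 0, "dz": 3, "roll": 0, "gripper": 0},
  {"dx": 0, "dy": 0, "dz": 3.6, "roll": 0, "gripper": 0},
  {"dx": 0, "dy": 0, "dz": 4.2, "roll": 0, "gripper": 0},
  {"dx": 0, "dy": 0, "dz": 4.2, "roll": 0, "gripper": 0},
])

```text
clock: 17.67
tool_pos: [427.5, -112.3, 127.5]
ee_rot: [3.128, -0.006, 0.092]
wrist_force: [-12.7, -21.9, 40.4]
opening: 21.5
```

```bash
python3 - <<'E'
from h import *
goto(423,-80,132,0.093)
c=balls()
E
```

```text
t 17.67 p [ 427.5 -112.3  127.5] rpy [ 3.1282 -0.0063  0.092 ] F [-12.7 -21.9  40.4] open 21.5
move dx -1.5 dy -32.6 dz -4.5 roll -0.001
pan n 4526 pitch 0.0762 rollslope -0.0036 z0 -84.0 lip x 81.9
ball 650 85.0 -27.7 29.7
ball 991 42.4 18.4 25.7
ball 408 34.6 -10.1 24.9
```

>>> send_rows([
  {"dx": 0, "dy": 0, "dz": 0.5, "roll": 0, "gripper": 0},
  {"dx": 0, "dy": 0, "dz": 1, "roll": 0, "gripper": 0},
  {"dx": 0, "dy": 0, "dz": 1, "roll": 0, "gripper": 0},
  {"dx": 0, "dy": 0, "dz": 0, "roll": 0, "gripper": 0},
  {"dx": 0, "dy": 0, "dz": -4, "roll": 0, "gripper": 0},
  {"dx": 0, "dy": 0, "dz": -8, "roll": 0, "gripper": 0},
  {"dx": 0, "dy": 0, "dz": -14, "roll": 0, "gripper": 0},
  {"dx": 0, "dy": 0, "dz": -14, "roll": 0, "gripper": 0},
])

```text
clock: 18.38
tool_pos: [425.5, -107.0, 137.7]
ee_rot: [-3.142, -0.001, 0.091]
wrist_force: [0.2, 0.2, -1.9]
opening: 21.5
```

```bash
python3 - <<'E'
from h import *
goto(423,-80,132,0.093)
c=balls(); cv2.imwrite("pics/wrist12.png",c["frame"][20:260,130:380].repeat(2,0).repeat(2,1))
E
```

```text
t 18.38 p [ 425.5 -107.   137.7] rpy [-3.1416e+00 -5.0000e-04  9.1200e-02] F [ 0.2  0.2 -1.9] open 21.5
move dx 0.0 dy -27.1 dz 5.7 roll -0.002
pan n 4078 pitch 0.0789 rollslope -0.0092 z0 -83.9 lip x 81.5
ball 492 49.8 -24.8 26.6
ball 950 43.3 19.0 25.9
ball 433 34.2 -10.5 24.9
```

All four balls are well inside, at X ≤ 50 mm, with a 0.079 back tilt. I'll carry them along a smooth S-curve to the tray.

>>> send_rows([
  {"dx": 1, "dy": -0.5, "dz": -7, "roll": 0, "gripper": 0},
  {"dx": 4, "dy": -2, "dz": -14, "roll": 0, "gripper": 0},
  {"dx": 9, "dy": -4, "dz": -21, "roll": 0, "gripper": 0},
  {"dx": 15, "dy": -7, "dz": -28, "roll": 0, "gripper": 0},
  {"dx": 23, "dy": -11, "dz": -35, "roll": 0, "gripper": 0},
  {"dx": 33, "dy": -16, "dz": -42, "roll": 0, "gripper": 0},
  {"dx": 44, "dy": -21, "dz": -48, "roll": 0, "gripper": 0},
  {"dx": 56, "dy": -27, "dz": -52, "roll": 0, "gripper": 0},
])

```text
clock: 19.1
tool_pos: [479.7, -74.6, 190.3]
ee_rot: [3.141, -0.001, 0.091]
wrist_force: [0.7, -0.4, -2.3]
opening: 21.6
```

>>> send_rows([
  {"dx": 13, "dy": -6, "dz": 0, "roll": 0, "gripper": 0},
  {"dx": 27, "dy": -13, "dz": 0, "roll": 0, "gripper": 0},
  {"dx": 42, "dy": -20, "dz": 0, "roll": 0, "gripper": 0},
  {"dx": 56, "dy": -27, "dz": 0, "roll": 0, "gripper": 0},
  {"dx": 71, "dy": -34, "dz": 0, "roll": 0, "gripper": 0},
  {"dx": 85, "dy": -40.5, "dz": 0, "roll": 0, "gripper": 0},
  {"dx": 99, "dy": -47, "dz": 0, "roll": 0, "gripper": 0},
  {"dx": 112.5, "dy": -53.5, "dz": 0, "roll": 0, "gripper": 0},
])

```text
clock: 19.77
tool_pos: [586.8, -10.6, 189.5]
ee_rot: [-3.142, -0.0, 0.092]
wrist_force: [0.0, -0.1, -1.8]
opening: 21.6
```

>>> send_rows([
  {"dx": 12, "dy": -6, "dz": 0, "roll": 0.01, "gripper": 0},
  {"dx": 23.5, "dy": -11, "dz": 0, "roll": 0.02, "gripper": 0},
  {"dx": 33.5, "dy": -16, "dz": 0, "roll": 0.035, "gripper": 0},
  {"dx": 42, "dy": -19.5, "dz": 0, "roll": 0.05, "gripper": 0},
  {"dx": 48.5, "dy": -22.5, "dz": 0, "roll": 0.065, "gripper": 0},
  {"dx": 53, "dy": -25, "dz": 0, "roll": 0.08, "gripper": 0},
  {"dx": 55.5, "dy": -26.5, "dz": 0, "roll": 0.09, "gripper": 0},
  {"dx": 56, "dy": -26.8, "dz": 0, "roll": 0.1, "gripper": 0},
])

```text
clock: 20.43
tool_pos: [639.3, 20.5, 189.1]
ee_rot: [-3.142, 0.0, -0.009]
wrist_force: [-0.7, 0.1, -2.9]
opening: 21.7
```

```bash
python3 - <<'E'
from h import *
goto(640,20,187,-0.01)
c=balls(); W=cloud(c); Z=W[...,2]; cv2.imwrite("pics/wrist13.png",c["frame"])
m=(np.hypot(W[...,0]-640,W[...,1]-112)<110)&(abs(Z-85)<4); print("tray rim",m.sum(),rect(W[m]))
E
```

```text
t 20.43 p [639.3  20.5 189.1] rpy [-3.1415e+00  1.0000e-04 -9.4000e-03] F [-0.7  0.1 -2.9] open 21.7
move dx 0.7 dy 0.5 dz 2.1 roll 0.001
pan n 4105 pitch 0.0805 rollslope -0.0089 z0 -84.1 lip x 81.6
ball 919 43.3 18.9 25.8
ball 470 48.7 -25.6 26.5
ball 406 34.9 -10.6 25.0
tray rim 1531 (array([641. , 108.5]), 137.0, 110.5, np.float64(1.562))
```

The balls are still in the pan, and it is over the tray. I'll ease the grip so the front-heavy scoop pivots mouth down.

>>> send_rows([
  {"dx": 0, "dy": 0, "dz": 0, "roll": 0, "gripper": 0},
  {"dx": 0, "dy": 0, "dz": 0, "roll": 0, "gripper": 0},
  {"dx": 0, "dy": 0, "dz": 0, "roll": 0, "gripper": 0},
  {"dx": 0, "dy": 0, "dz": 0, "roll": 0, "gripper": 0},
  {"dx": 0, "dy": 0, "dz": 0, "roll": 0, "gripper": 0},
  {"dx": 0, "dy": 0, "dz": 0, "roll": 0, "gripper": 0},
  {"dx": 0, "dy": 0, "dz": 0, "roll": 0, "gripper": 0},
  {"dx": 0, "dy": 0, "dz": 0, "roll": 0, "gripper": 0},
], newtons=8)

```text
clock: 21.15
tool_pos: [639.1, 20.1, 189.1]
ee_rot: [-3.142, 0.0, -0.009]
wrist_force: [-0.5, 0.1, -1.8]
opening: 22.4
```

```bash
python3 - <<'E'
from h import *
goto(640,20,187,-0.01); balls()
E
```

```text
t 21.15 p [639.1  20.1 189.1] rpy [-3.1415  0.     -0.009 ] F [-0.5  0.1 -1.8] open 22.4
move dx 0.9 dy 0.1 dz 2.1 roll 0.001
pan n 4214 pitch 0.0478 rollslope -0.0006 z0 -83.6 lip x 81.5
ball 43 61.8 -37.4 31.6
ball 899 41.8 19.9 24.7
ball 492 47.0 -24.4 24.9
ball 381 32.5 -9.8 24.1
```

>>> send_rows([
  {"dx": 0, "dy": 0, "dz": 0, "roll": 0, "gripper": 0},
  {"dx": 0, "dy": 0, "dz": 0, "roll": 0, "gripper": 0},
  {"dx": 0, "dy": 0, "dz": 0, "roll": 0, "gripper": 0},
  {"dx": 0, "dy": 0, "dz": 0, "roll": 0, "gripper": 0},
  {"dx": 0, "dy": 0, "dz": 0, "roll": 0, "gripper": 0},
  {"dx": 0, "dy": 0, "dz": 0, "roll": 0, "gripper": 0},
  {"dx": 0, "dy": 0, "dz": 0, "roll": 0, "gripper": 0},
  {"dx": 0, "dy": 0, "dz": 0, "roll": 0, "gripper": 0},
], newtons=5)

```text
clock: 21.87
tool_pos: [639.1, 20.1, 189.1]
ee_rot: [3.142, 0.0, -0.009]
wrist_force: [-0.0, 0.6, -1.5]
opening: 21.9
```

```bash
python3 - <<'E'
from h import *
goto(640,20,187,-0.01); balls()
E
```

```text
t 21.87 p [639.1  20.1 189.1] rpy [ 3.1416  0.     -0.009 ] F [-0.   0.6 -1.5] open 21.9
move dx 0.9 dy 0.1 dz 2.1 roll 0.001
pan n 1064 pitch 0.1253 rollslope 0.0108 z0 -90.6 lip x 72.6
ball 84 59.3 -25.1 13.8
ball 259 46.1 11.8 15.3
ball 258 44.6 -9.4 15.5
```

```bash
python3 - <<'E'
from h import *
c=manip.read_camera("wrist"); d=manip.read_camera("scene")
f=cv2.resize(d["frame"][120:300,250:420],(340,360)); cv2.imwrite("pics/w14.png",np.hstack([c["frame"][:360,130:490],f]))
E
```

```text
(no output)
```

View pics/w14.png

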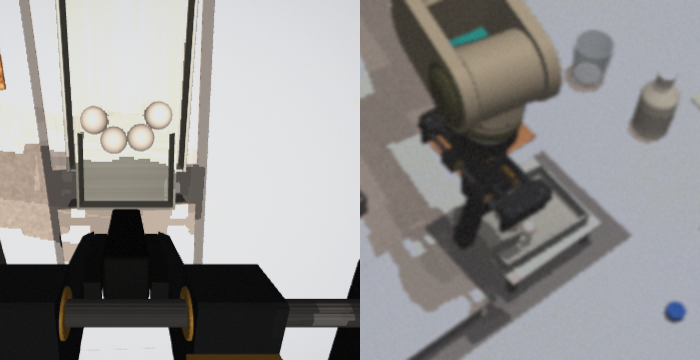

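The balls are rolling towards the lip (rows 105–140) over the tray interior. I'll let time pass.

>>> send_rows([
  {"dx": 0, "dy": 0, "dz": 0, "roll": 0, "gripper": 0},
  {"dx": 0, "dy": 0, "dz": 0, "roll": 0, "gripper": 0},
  {"dx": 0, "dy": 0, "dz": 0, "roll": 0, "gripper": 0},
  {"dx": 0, "dy": 0, "dz": 0, "roll": 0, "gripper": 0},
  {"dx": 0, "dy": 0, "dz": 0, "roll": 0, "gripper": 0},
  {"dx": 0, "dy": 0, "dz": 0, "roll": 0, "gripper": 0},
  {"dx": 0, "dy": 0, "dz": 0, "roll": 0, "gripper": 0},
  {"dx": 0, "dy": 0, "dz": 0, "roll": 0, "gripper": 0},
])

```text
clock: 22.68
tool_pos: [639.1, 20.1, 189.1]
ee_rot: [3.142, -0.0, -0.009]
wrist_force: [0.0, -0.9, -1.3]
opening: 22.3
```

```bash
cat >> h.py <<'E'
def tray(name="wrist"):
    "white ball circles seen near the tray, by Hough + depth"
    c=manip.read_camera(name); W=cloud(c); g=cv2.medianBlur(cv2.cvtColor(c["frame"],cv2.COLOR_BGR2GRAY),3)
    r=cv2.HoughCircles(g,cv2.HOUGH_GRADIENT,1,12,param1=80,param2=13,minRadius=7,maxRadius=18)
    for u,v,R in (r[0] if r is not None else []):
        P=W[int(v),int(u)]
        if 550<P[0]<720 and 20<P[1]<210: print("circle",u,v,R,P.round(1))
    Z=W[...,2]; m=(abs(W[...,0]-641)<75)&(abs(W[...,1]-112)<95)&(abs(Z-85)<3.5); print("rim",m.sum(),rect(W[m]) if m.sum()>20 else "")
    return c
def post():
    "lean of the post top against the TCP, wrist depth"
    s=manip.read_state(); p=s["tool_pos"]; a=s["ee_rot"][2]; c=manip.read_camera("wrist"); q=cloud(c)-p
    X=-(q[...,0]*np.sin(a)-q[...,1]*np.cos(a)); Y=q[...,0]*np.cos(a)+q[...,1]*np.sin(a); Z=q[...,2]
    m=(abs(Y)<30)&(X>8)&(X<90)&(Z<-60)&(Z>-140)&~((Z>-60))
    for lo in range(10,90,10):
        k=m&(X>lo)&(X<lo+10)&(abs(Y)<33)
        if k.sum()>20: print("X",lo,k.sum(),np.percentile(Z[k],[10,50,90]).round(1))
E
python3 - <<'E'
from h import *
goto(640,20,187,-0.01); tray(); post()
E
```

```text
t 22.68 p [639.1  20.1 189.1] rpy [ 3.1416 -0.     -0.009 ] F [ 0.  -0.9 -1.3] open 22.3
move dx 0.9 dy 0.1 dz 2.1 roll 0.001
circle 303.5 56.5 12.5 [680.1 137.1  79.2]
circle 208.5 60.5 11.8 [601.2 134.7  80.1]
circle 262.5 97.5 13.0 [646.  105.2  80.3]
circle 239.5 92.5 11.6 [626.2 109.5  79.6]
rim 1748 (array([640.9, 107.7]), 136.3, 110.6, np.float64(1.558))
X 10 778 [-91.4 -90.3 -89.1]
X 20 820 [-93.6 -92.4 -91.3]
X 30 819 [-95.8 -94.6 -93.4]
X 40 825 [-98.  -96.8 -95.5]
X 50 828 [-100.   -98.8  -97.7]
X 60 918 [-131.5 -129.8  -99.8]
X 70 655 [-131.8 -130.7 -114.9]
X 80 736 [-131.  -112.4 -109.4]
```

All four balls are in the tray: ball tops at z ≈ 80, local offsets within ±40 mm. The scoop now hangs at −0.22 pitch. I'll carry it back and press it flat on the cork with a light grip.

>>> send_rows([
  {"dx": 0, "dy": 0, "dz": -10, "roll": 0, "gripper": 0},
  {"dx": 0, "dy": 0, "dz": -25, "roll": 0, "gripper": 0},
  {"dx": -3, "dy": -2, "dz": -38, "roll": 0, "gripper": 0},
  {"dx": -10, "dy": -7, "dz": -44, "roll": 0, "gripper": 0},
  {"dx": -22, "dy": -16, "dz": -46, "roll": 0, "gripper": 0},
  {"dx": -38, "dy": -27, "dz": -46, "roll": 0, "gripper": 0},
  {"dx": -56, "dy": -40, "dz": -46, "roll": 0, "gripper": 0},
  {"dx": -75, "dy": -53, "dz": -46, "roll": 0, "gripper": 0},
], newtons=8)

```text
clock: 23.45
tool_pos: [563.4, 74.4, 235.3]
ee_rot: [-3.142, -0.0, -0.009]
wrist_force: [-0.2, 0.2, -2.0]
opening: 22.0
```

>>> send_rows([
  {"dx": -20, "dy": -14, "dz": 0, "roll": 0, "gripper": 0},
  {"dx": -39, "dy": -28, "dz": 0, "roll": 0, "gripper": 0},
  {"dx": -57, "dy": -40, "dz": 0, "roll": 0, "gripper": 0},
  {"dx": -74, "dy": -52, "dz": 0, "roll": 0, "gripper": 0},
  {"dx": -89, "dy": -63, "dz": 0, "roll": 0, "gripper": 0},
  {"dx": -101, "dy": -71, "dz": 5, "roll": 0, "gripper": 0},
  {"dx": -109, "dy": -77, "dz": 20, "roll": 0, "gripper": 0},
  {"dx": -113, "dy": -80, "dz": 40, "roll": 0, "gripper": 0},
])

```text
clock: 24.12
tool_pos: [451.4, 155.8, 196.2]
ee_rot: [-3.141, -0.003, -0.008]
wrist_force: [1.0, -0.6, -1.6]
opening: 21.9
```

```bash
python3 - <<'E'
from h import *
goto(452,155,115,-0.01); post()
E
```

```text
t 24.12 p [451.4 155.8 196.2] rpy [-3.1411 -0.0034 -0.0079] F [ 1.  -0.6 -1.6] open 21.9
move dx 0.6 dy 0.8 dz 81.2 roll 0.002
X 10 772 [-91.5 -90.3 -89. ]
X 20 805 [-93.6 -92.4 -91.2]
X 30 803 [-95.8 -94.6 -93.3]
X 40 823 [-97.9 -96.7 -95.3]
X 50 853 [-100.   -98.8  -97.4]
X 60 364 [-101.2 -100.3  -99.4]
```

>>> send_rows([
  {"dx": 0, "dy": 0, "dz": 20, "roll": 0, "gripper": 0},
  {"dx": 0, "dy": 0, "dz": 45, "roll": 0, "gripper": 0},
  {"dx": 0, "dy": 0, "dz": 70, "roll": 0, "gripper": 0},
  {"dx": 0, "dy": 0, "dz": 83, "roll": 0, "gripper": 0},
  {"dx": 0, "dy": 0, "dz": 88, "roll": 0, "gripper": 0},
  {"dx": 0, "dy": 0, "dz": 91, "roll": 0, "gripper": 0},
  {"dx": 0, "dy": 0, "dz": 94, "roll": 0, "gripper": 0},
  {"dx": 0, "dy": 0, "dz": 96, "roll": 0, "gripper": 0},
], newtons=5)

```text
clock: 24.83
tool_pos: [452.9, 154.3, 100.6]
ee_rot: [3.141, -0.002, -0.009]
wrist_force: [-2.8, -4.7, 7.0]
opening: 21.8
```

>>> send_rows([
  {"dx": 0, "dy": 0, "dz": 2, "roll": 0, "gripper": 0},
  {"dx": 0, "dy": 0, "dz": 4, "roll": 0, "gripper": 0},
  {"dx": 0, "dy": 0, "dz": 6, "roll": 0, "gripper": 0},
  {"dx": 0, "dy": 0, "dz": 7, "roll": 0, "gripper": 0},
  {"dx": 0, "dy": 0, "dz": 8, "roll": 0, "gripper": 0},
  {"dx": 0, "dy": 0, "dz": 9, "roll": 0, "gripper": 0},
  {"dx": 0, "dy": 0, "dz": 9.5, "roll": 0, "gripper": 0},
  {"dx": 0, "dy": 0, "dz": 9.5, "roll": 0, "gripper": 0},
])

```text
clock: 25.5
tool_pos: [453.3, 154.3, 91.5]
ee_rot: [3.141, -0.003, -0.009]
wrist_force: [-2.7, -4.4, 5.5]
opening: 21.9
```

```bash
python3 - <<'E'
from h import *
goto(452,155,90,-0.01); post()
E
```

```text
t 25.5 p [453.3 154.3  91.5] rpy [ 3.1408e+00 -3.0000e-03 -8.8000e-03] F [-2.7 -4.4  5.5] open 21.9
move dx -1.3 dy -0.7 dz 1.5 roll 0.001
X 10 841 [-80.7 -79.8 -78.9]
X 20 854 [-81.9 -80.9 -79.9]
X 30 869 [-83. -82. -81.]
X 40 875 [-84. -83. -82.]
X 50 956 [-85.1 -84.2 -83.3]
X 60 962 [-87.6 -85.6 -84.3]
X 70 970 [-88.2 -87.2 -86.3]
X 80 982 [-88.  -87.2 -86.3]
```

>>> send_rows([
  {"dx": 0, "dy": 0, "dz": 2, "roll": 0, "gripper": 0},
  {"dx": 0, "dy": 0, "dz": 4, "roll": 0, "gripper": 0},
  {"dx": 0, "dy": 0, "dz": 6, "roll": 0, "gripper": 0},
  {"dx": 0, "dy": 0, "dz": 8, "roll": 0, "gripper": 0},
  {"dx": 0, "dy": 0, "dz": 10, "roll": 0, "gripper": 0},
  {"dx": 0, "dy": 0, "dz": 11, "roll": 0, "gripper": 0},
  {"dx": 0, "dy": 0, "dz": 11, "roll": 0, "gripper": 0},
  {"dx": 0, "dy": 0, "dz": 11, "roll": 0, "gripper": 0},
], newtons=4)

```text
clock: 26.22
tool_pos: [452.8, 155.0, 78.8]
ee_rot: [-3.141, -0.001, -0.009]
wrist_force: [1.9, -0.4, 4.1]
opening: 21.8
```

```bash
python3 - <<'E'
from h import *
goto(452,155,90,-0.01); post()
E
```

```text
t 26.22 p [452.8 155.   78.8] rpy [-3.1412e+00 -1.0000e-03 -9.0000e-03] F [ 1.9 -0.4  4.1] open 21.8
move dx -0.8 dy 0.0 dz -11.2 roll 0.001
X 10 848 [-73.3 -72.4 -71.7]
X 20 886 [-73.3 -72.5 -71.7]
X 30 900 [-73.3 -72.5 -71.7]
X 40 985 [-73.4 -72.5 -71.7]
X 50 1007 [-73.4 -72.5 -71.6]
X 60 1013 [-73.3 -72.5 -71.6]
X 70 1104 [-75.3 -74.1 -72. ]
X 80 1117 [-75.3 -74.5 -73.7]
```

The scoop is flat on the pad: pan floor at z = 6.3, pitch 0. I'll release it and rise.

>>> send_rows([
  {"dx": 0, "dy": 0, "dz": 0, "roll": 0, "gripper": 0.35},
  {"dx": 0, "dy": 0, "dz": 0, "roll": 0, "gripper": 0.5},
  {"dx": 0, "dy": 0, "dz": 0, "roll": 0, "gripper": 0.8},
  {"dx": 0, "dy": 0, "dz": 0, "roll": 0, "gripper": 1},
  {"dx": 0, "dy": 0, "dz": 0, "roll": 0, "gripper": 1},
  {"dx": 0, "dy": 0, "dz": 0, "roll": 0, "gripper": 1},
  {"dx": 0, "dy": 0, "dz": 0, "roll": 0, "gripper": 1},
  {"dx": 0, "dy": 0, "dz": 0, "roll": 0, "gripper": 1},
])

```text
clock: 26.93
tool_pos: [452.3, 154.8, 78.6]
ee_rot: [-3.142, 0.0, -0.009]
wrist_force: [-0.2, 0.6, 0.2]
opening: 72.8
```

>>> send_rows([
  {"dx": 0, "dy": 0, "dz": 0, "roll": 0, "gripper": 1},
  {"dx": 0, "dy": 0, "dz": -10, "roll": 0, "gripper": 1},
  {"dx": 0, "dy": 0, "dz": -30, "roll": 0, "gripper": 1},
  {"dx": 0, "dy": 0, "dz": -60, "roll": 0, "gripper": 1},
  {"dx": 0, "dy": 0, "dz": -95, "roll": 0, "gripper": 1},
  {"dx": 0, "dy": 0, "dz": -130, "roll": 0, "gripper": 1},
  {"dx": 0, "dy": 0, "dz": -140, "roll": 0, "gripper": 1},
  {"dx": 0, "dy": 0, "dz": -140, "roll": 0, "gripper": 1},
])

```text
clock: 27.6
tool_pos: [453.3, 154.9, 221.4]
ee_rot: [-3.141, -0.006, -0.009]
wrist_force: [0.1, -0.5, 0.2]
opening: 88.4
```

```bash
python3 - <<'E'
from h import *
goto(452,155,215,-0.01)
c=manip.read_camera("wrist"); W=cloud(c); Z=W[...,2]; near=np.hypot(W[...,0]-452,W[...,1]-170)<110
m=near&(Z>118)&(Z<140); print("post top",m.sum(),rect(W[m]) if m.sum()>5 else "",np.nanmedian(Z[m]))
c=manip.read_camera("top"); W=cloud(c); Z=W[...,2]; m=(abs(W[...,0]-641)<75)&(abs(W[...,1]-112)<95)&(abs(Z-85)<4); print("tray",rect(W[m]))
m=(abs(W[...,0]-641)<50)&(abs(W[...,1]-112)<70)&(abs(Z-77)<5)&(c["frame"].min(-1)>120)
E
```

```text
t 27.6 p [453.3 154.9 221.4] rpy [-3.1411 -0.006  -0.0089] F [ 0.1 -0.5  0.2] open 88.4
move dx -1.3 dy -0.1 dz 6.4 roll 0.001
post top 603 (array([453.3, 143.2]), 21.5, 21.5, np.float64(1.56)) 128.96576449921002
tray (array([640.2, 112.5]), 150.1, 110.8, np.float64(1.558))
```

The scoop stands on the pad at (453,143), upright, top z = 129. Next I'll set the two fingers as a fork behind the tray's +y end and push in −y.

>>> send_rows([
  {"dx": 40, "dy": -13, "dz": 0, "roll": 0, "gripper": 0.7},
  {"dx": 80, "dy": -26, "dz": 0, "roll": 0, "gripper": 0.7},
  {"dx": 120, "dy": -40, "dz": 0, "roll": 0, "gripper": 0.7},
  {"dx": 155, "dy": -51, "dz": 0, "roll": 0, "gripper": 0.7},
  {"dx": 180, "dy": -60, "dz": 0, "roll": 0, "gripper": 0.7},
  {"dx": 187, "dy": -62, "dz": 20, "roll": 0, "gripper": 0.7},
  {"dx": 187, "dy": -62, "dz": 50, "roll": 0, "gripper": 0.7},
  {"dx": 187, "dy": -62, "dz": 80, "roll": 0, "gripper": 0.7},
])

```text
clock: 28.37
tool_pos: [639.7, 215.1, 135.0]
ee_rot: [3.141, 0.002, -0.009]
wrist_force: [0.3, 0.1, -0.3]
opening: 61.8
```

```bash
python3 - <<'E'
from h import *
goto(640.5,216,63,-0.012)
E
```

```text
t 28.37 p [639.7 215.1 135. ] rpy [ 3.1412e+00  2.5000e-03 -8.9000e-03] F [ 0.3  0.1 -0.3] open 61.8
move dx 0.7 dy -0.9 dz 72.0 roll 0.003
```

>>> send_rows([
  {"dx": 0.7, "dy": -1, "dz": 20, "roll": 0.003, "gripper": 0.7},
  {"dx": 0.7, "dy": -1, "dz": 45, "roll": 0.003, "gripper": 0.7},
  {"dx": 0.7, "dy": -1, "dz": 62, "roll": 0.003, "gripper": 0.7},
  {"dx": 0.7, "dy": -1, "dz": 70, "roll": 0.003, "gripper": 0.7},
  {"dx": 0.7, "dy": -1, "dz": 72, "roll": 0.003, "gripper": 0.7},
  {"dx": 0.7, "dy": -1, "dz": 72, "roll": 0.003, "gripper": 0.7},
  {"dx": 0.7, "dy": -1, "dz": 72, "roll": 0.003, "gripper": 0.7},
  {"dx": 0.7, "dy": -1, "dz": 72, "roll": 0.003, "gripper": 0.7},
])

```text
clock: 29.03
tool_pos: [641.1, 216.2, 67.8]
ee_rot: [-3.141, -0.002, -0.012]
wrist_force: [0.4, -1.3, 0.6]
opening: 61.4
```

```bash
python3 - <<'E'
from h import *
goto(640.5,195,63,-0.012)
E
```

```text
t 29.03 p [641.1 216.2  67.8] rpy [-3.1413e+00 -1.9000e-03 -1.2000e-02] F [ 0.4 -1.3  0.6] open 61.4
move dx -0.3 dy 21.2 dz 4.8 roll 0.000
```

>>> send_rows([
  {"dx": 0, "dy": 4, "dz": 4, "roll": 0, "gripper": 0.7},
  {"dx": 0, "dy": 9, "dz": 4, "roll": 0, "gripper": 0.7},
  {"dx": 0, "dy": 14, "dz": 4, "roll": 0, "gripper": 0.7},
  {"dx": 0, "dy": 18, "dz": 4, "roll": 0, "gripper": 0.7},
  {"dx": 0, "dy": 21, "dz": 4, "roll": 0, "gripper": 0.7},
  {"dx": 0, "dy": 24, "dz": 4, "roll": 0, "gripper": 0.7},
  {"dx": 0, "dy": 27, "dz": 4, "roll": 0, "gripper": 0.7},
  {"dx": 0, "dy": 30, "dz": 4, "roll": 0, "gripper": 0.7},
])

```text
clock: 29.7
tool_pos: [640.3, 186.0, 62.7]
ee_rot: [-3.141, -0.0, -0.012]
wrist_force: [0.6, 3.0, -0.2]
opening: 61.5
```

```bash
cat >> h.py <<'E'
def traypose():
    c=manip.read_camera("top"); W=cloud(c); Z=W[...,2]; p=manip.read_state()["tool_pos"]
    m=(abs(W[...,0]-641)<75)&(W[...,1]>p[1]-185)&(W[...,1]<p[1]-4)&(abs(Z-85)<4); print("tray",m.sum(),rect(W[m]),"zmed",np.median(Z[m]))
E
python3 - <<'E'
from h import *
goto(640.5,195,63,-0.012); traypose()
E
```

```text
t 29.7 p [640.3 186.   62.7] rpy [-3.1412e+00 -3.0000e-04 -1.1900e-02] F [ 0.6  3.  -0.2] open 61.5
move dx 0.1 dy -9.0 dz -0.3 roll 0.000
tray 165 (array([639.5,  84.2]), 121.1, 111.6, np.float64(1.57)) zmed 84.40442884543847
```

>>> send_rows([
  {"dx": 0, "dy": 4, "dz": 0, "roll": 0, "gripper": 0.7},
  {"dx": 0, "dy": 9, "dz": 0, "roll": 0, "gripper": 0.7},
  {"dx": 0, "dy": 15, "dz": 0, "roll": 0, "gripper": 0.7},
  {"dx": 0, "dy": 21, "dz": 0, "roll": 0, "gripper": 0.7},
  {"dx": 0, "dy": 28, "dz": 0, "roll": 0, "gripper": 0.7},
  {"dx": 0, "dy": 35, "dz": 0, "roll": 0, "gripper": 0.7},
  {"dx": 0, "dy": 42, "dz": 0, "roll": 0, "gripper": 0.7},
  {"dx": 0, "dy": 49, "dz": 0, "roll": 0, "gripper": 0.7},
])

```text
clock: 30.42
tool_pos: [639.7, 136.3, 62.8]
ee_rot: [-3.141, -0.0, -0.012]
wrist_force: [-0.1, 3.6, 2.4]
opening: 61.6
```

>>> send_rows([
  {"dx": 0, "dy": 7, "dz": 0, "roll": 0, "gripper": 0.7},
  {"dx": 0, "dy": 14, "dz": 0, "roll": 0, "gripper": 0.7},
  {"dx": 0, "dy": 21, "dz": 0, "roll": 0, "gripper": 0.7},
  {"dx": 0, "dy": 28, "dz": 0, "roll": 0, "gripper": 0.7},
  {"dx": 0, "dy": 35, "dz": 0, "roll": 0, "gripper": 0.7},
  {"dx": 0, "dy": 42, "dz": 0, "roll": 0, "gripper": 0.7},
  {"dx": 0, "dy": 49, "dz": 0, "roll": 0, "gripper": 0.7},
  {"dx": 0, "dy": 55, "dz": 0, "roll": 0, "gripper": 0.7},
])

```text
clock: 31.08
tool_pos: [639.0, 81.4, 62.7]
ee_rot: [-3.142, -0.0, -0.012]
wrist_force: [-0.1, 5.7, 4.4]
opening: 61.6
```

```bash
python3 - <<'E'
from h import *
goto(642,-21,63,-0.012); traypose()
E
```

```text
t 31.08 p [639.   81.4  62.7] rpy [-3.1415e+00 -1.0000e-04 -1.2100e-02] F [-0.1  5.7  4.4] open 61.6
move dx 4.3 dy 102.3 dz -0.3 roll -0.000
tray 146 (array([638.5, -25.7]), 111.6, 108.9, np.float64(-0.027)) zmed 84.44269634170496
```

>>> send_rows([
  {"dx": 0, "dy": 6, "dz": 0, "roll": 0, "gripper": 0.7},
  {"dx": 0, "dy": 13, "dz": 0, "roll": 0, "gripper": 0.7},
  {"dx": 0, "dy": 20, "dz": 0, "roll": 0, "gripper": 0.7},
  {"dx": 0, "dy": 27, "dz": 0, "roll": 0, "gripper": 0.7},
  {"dx": 0, "dy": 34, "dz": 0, "roll": 0, "gripper": 0.7},
  {"dx": 0, "dy": 41, "dz": 0, "roll": 0, "gripper": 0.7},
  {"dx": 0, "dy": 48, "dz": 0, "roll": 0, "gripper": 0.7},
  {"dx": 0, "dy": 55, "dz": 0, "roll": 0, "gripper": 0.7},
])

```text
clock: 31.8
tool_pos: [638.3, 26.4, 62.6]
ee_rot: [3.142, -0.0, -0.012]
wrist_force: [-0.8, 4.3, 4.7]
opening: 61.4
```

>>> send_rows([
  {"dx": 0, "dy": 7, "dz": 0, "roll": 0, "gripper": 0.7},
  {"dx": 0, "dy": 14, "dz": 0, "roll": 0, "gripper": 0.7},
  {"dx": 0, "dy": 21, "dz": 0, "roll": 0, "gripper": 0.7},
  {"dx": 0, "dy": 28, "dz": 0, "roll": 0, "gripper": 0.7},
  {"dx": 0, "dy": 34, "dz": 0, "roll": 0, "gripper": 0.7},
  {"dx": 0, "dy": 39, "dz": 0, "roll": 0, "gripper": 0.7},
  {"dx": 0, "dy": 43, "dz": 0, "roll": 0, "gripper": 0.7},
  {"dx": 0, "dy": 45, "dz": 0, "roll": 0, "gripper": 0.7},
])

```text
clock: 32.47
tool_pos: [637.7, -18.5, 62.6]
ee_rot: [-3.142, 0.0, -0.012]
wrist_force: [0.2, 5.9, 3.7]
opening: 61.8
```

```bash
python3 - <<'E'
from h import *
goto(642,-21,63,-0.012); traypose()
E
```

```text
t 32.47 p [637.7 -18.5  62.6] rpy [-3.1416e+00  1.0000e-04 -1.2400e-02] F [0.2 5.9 3.7] open 61.8
move dx 4.3 dy 2.5 dz -0.4 roll -0.000
tray 119 (array([ 636.5, -134.3]), 110.2, 92.2, np.float64(-0.023)) zmed 84.2429530926928
```

>>> send_rows([
  {"dx": 0, "dy": -3, "dz": 0, "roll": 0, "gripper": 0.7},
  {"dx": 0, "dy": -12, "dz": 0, "roll": 0, "gripper": 0.7},
  {"dx": 0, "dy": -28, "dz": 0, "roll": 0, "gripper": 0.7},
  {"dx": 0, "dy": -40, "dz": -5, "roll": 0, "gripper": 0.7},
  {"dx": 0, "dy": -45, "dz": -30, "roll": 0, "gripper": 0.7},
  {"dx": 0, "dy": -45, "dz": -65, "roll": 0, "gripper": 0.7},
  {"dx": 0, "dy": -45, "dz": -105, "roll": 0, "gripper": 0.7},
  {"dx": 0, "dy": -45, "dz": -140, "roll": 0, "gripper": 0.7},
])

```text
clock: 33.18
tool_pos: [638.1, 28.1, 205.1]
ee_rot: [3.141, -0.0, -0.011]
wrist_force: [1.0, -0.0, -0.0]
opening: 61.4
```

>>> send_rows([
  {"dx": -30, "dy": 0, "dz": -20, "roll": 0, "gripper": 0.7},
  {"dx": -70, "dy": 0, "dz": -30, "roll": 0, "gripper": 0.7},
  {"dx": -110, "dy": 0, "dz": -30, "roll": 0, "gripper": 0.7},
  {"dx": -150, "dy": 0, "dz": -30, "roll": 0, "gripper": 0.7},
  {"dx": -190, "dy": 0, "dz": -30, "roll": 0, "gripper": 0.7},
  {"dx": -215, "dy": 0, "dz": -30, "roll": 0, "gripper": 0.7},
  {"dx": -220, "dy": 0, "dz": -30, "roll": 0, "gripper": 0.7},
  {"dx": -220, "dy": 0, "dz": -30, "roll": 0, "gripper": 0.7},
])

```text
clock: 33.85
tool_pos: [417.4, 30.2, 233.3]
ee_rot: [3.141, -0.001, -0.012]
wrist_force: [-0.4, 0.1, 0.3]
opening: 61.7
```

```bash
python3 - <<'E'
from h import *
goto(642,-21,63,-0.012)
c=manip.read_camera("top"); W=cloud(c); Z=W[...,2]; f=c["frame"]
m=(abs(W[...,0]-641)<72)&(abs(W[...,1]+107)<95)&(abs(Z-85)<4); print("tray",m.sum(),rect(W[m]))
m=(abs(W[...,0]-641)<75)&(abs(W[...,1]+108)<105)&(Z>48); print("plate+tray",rect(W[m]))
m=(np.hypot(W[...,0]-452,W[...,1]-145)<60)&(Z>115); print("post",m.sum(),rect(W[m]) if m.sum()>4 else "",np.median(Z[m]))
d=manip.read_camera("scene")
cv2.imwrite("pics/fin.png",np.vstack([cv2.resize(f[90:235,165:370],None,fx=3,fy=2)[:290],cv2.resize(d["frame"][150:330,200:405],None,fx=3,fy=1.6)]))
E
```

```text
t 33.85 p [417.4  30.2 233.3] rpy [ 3.141e+00 -1.100e-03 -1.160e-02] F [-0.4  0.1  0.3] open 61.7
move dx 225.1 dy 48.6 dz 170.3 roll 0.000
tray 225 (array([ 637.2, -105.2]), 149.3, 111.3, np.float64(1.564))
plate+tray (array([ 641.6, -108.1]), 199.2, 150.0, np.float64(-1.556))
post 69 (array([435.5,  92.1]), 44.7, 8.1, np.float64(-0.385)) 508.88681888647886
```

View pics/fin.png

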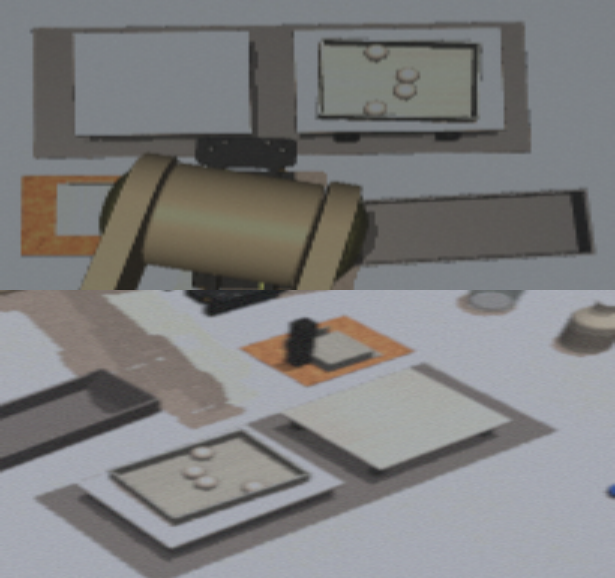

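The picture shows all four balls in the tray, the tray squarely on the plate, the scoop upright on the pad, and the arm clear of everything. Tray against plate is 5 mm across, 3 mm along and about 0.05 rad, so I'll hand in.

```bash
python3 -c "
from workcell import manip
print(manip.hand_in(), manip.read_state()['clock'])"
```

```text
the job is handed in; nothing more can be done
the job is handed in; nothing more can be done
```

I moved all four balls into the tray with the scoop, stood the scoop back on its pad and released it. Then I pushed the tray across onto the drying plate and handed the job in at about 34 s; `hand_in()` gives no verdict.

**How it went**
- **Scooping:** the first try left the balls wedged in a row across the tub. I backed off, tilted the scoop back against the tub's end wall and came in again, which worked.
- **Carrying and emptying:** I pressed the pan on the tub rim to tilt it back for the carry. Over the tray I eased the grip so the scoop tipped mouth down and the balls rolled out.
- **Pushing:** I pushed the tray with both fingers spread behind its end.

**Last checks**
- **Tray on plate:** its centre is about 5 mm off across and 3 mm along, and about 0.05 rad out of line. Its rim was at the expected height during the push.
- **Balls:** all four are visible in the tray.
- **Scoop:** after release it stood upright at (453, 143) mm with its top at 129 mm, about 43 mm off the pad's centre along its length (75 mm allowed) and 7 mm across.

**Failed or not checked**
- **Final scoop measurement:** the last top-camera measurement of the scoop's post hit the arm instead and was not usable. The side view still showed the scoop upright on the pad.
- **Bottle, jar and beaker:** I did not re-measure them, but the arm never went near them.

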